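Load the grinding block with balls and close it

TASK

Get the aluminium grinding block ready for pre-chilling: put one large steel ball from the clear tray into each well that is still empty, so that all four wells hold exactly one, and leave the left-over large ball and the small ones in the tray. Take the block's cover (the one with the handle) out of the wire rack, where it stands on edge, lay it down flat on the free mat or bench with its handle up and let go, then take it again by the handle and lower it level into the recess on top of the block until it lies flat on the deck. Do not disturb the other things on the bench or the plate left in the rack.

Things in the scene. Friction and masses are not known exactly. Their poses are not given: they have to be found in the camera images.
- grinding_block: square aluminium block, 118 x 118 x 36 mm, fixed on the bench, with four open round wells in a 2 x 2 pattern. Origin: centre of its underside; x, y square to its sides, z up. Flat deck at z = 30.5 mm inside a rim 5.5 mm high; the recess inside the rim is 106 x 106 mm, its edge bevelled outward 3 mm. The cover fits in any of the four quarter-turns.
- well_0 (a point): centre of the floor of one well of the block. Wells are 30 mm across, 21.5 mm deep below the deck (floor 9 mm above the bench), centred at 22 mm either side of the block's centre lines. A well is filled if a large ball lies in it; exactly one of the four is filled at the start.
- well_1 (a point): centre of the floor of one well of the block. Wells are 30 mm across, 21.5 mm deep below the deck (floor 9 mm above the bench), centred at 22 mm either side of the block's centre lines. A well is filled if a large ball lies in it; exactly one of the four is filled at the start.
- well_2 (a point): centre of the floor of one well of the block. Wells are 30 mm across, 21.5 mm deep below the deck (floor 9 mm above the bench), centred at 22 mm either side of the block's centre lines. A well is filled if a large ball lies in it; exactly one of the four is filled at the start.
- well_3 (a point): centre of the floor of one well of the block. Wells are 30 mm across, 21.5 mm deep below the deck (floor 9 mm above the bench), centred at 22 mm either side of the block's centre lines. A well is filled if a large ball lies in it; exactly one of the four is filled at the start.
- recess (a point): centre of the deck, i.e. of the floor of the recess, 30.5 mm above the bench; axes as the block
- ball_a: large steel ball, 22 mm across, 44 g; origin at its centre. Of the five, one (ball_e) starts in a well of the block, four in the clear tray.
- ball_b: large steel ball, 22 mm across, 44 g; origin at its centre. Of the five, one (ball_e) starts in a well of the block, four in the clear tray.
- ball_c: large steel ball, 22 mm across, 44 g; origin at its centre. Of the five, one (ball_e) starts in a well of the block, four in the clear tray.
- ball_d: large steel ball, 22 mm across, 44 g; origin at its centre. Of the five, one (ball_e) starts in a well of the block, four in the clear tray.
- ball_e: large steel ball, 22 mm across, 44 g; origin at its centre. Of the five, one (ball_e) starts in a well of the block, four in the clear tray.
- small_a: small steel ball, 14 mm across; origin at its centre. Starts in the clear tray and stays there.
- small_b: small steel ball, 14 mm across; origin at its centre. Starts in the clear tray and stays there.
- ball_tray: shallow clear plastic tray, fixed, floor 114 (x) by 164 (y) mm inside, floor 2 mm above the bench, walls 3 mm thick and 15 mm high. Origin: centre of its underside. Loose on its floor: four large and two small balls.
- cover: square aluminium cover, 102 x 102 x 10 mm, 0.2 to 0.4 kg, a black bar handle in the middle of its top face. Origin: centre of its underside; z points out of the handle side, the bar runs along y. It starts on edge in the rack: z level, towards the blanking plate; x down; upper edge 109 mm above the bench. 33 mm free between it and that plate: too little to take the handle there.
- cover_handle (a point): middle of the cover's handle: a bar 14 mm wide (along the cover's x), 50 mm long (along its y), standing 18 mm above the top face; this point lies 9 mm above the top face
- cover_rack: wire rack, fixed, 84 (x) by 76 (y) mm, 37 mm high. Origin: centre, on the bench; the cover's slot is 20 mm to its -x side, the blanking plate's slot 22 mm to its +x side; both plates stand in the rack's y-z plane. The cover is drawn out straight up.
- blank_plate: plain aluminium plate without handle, 90 x 98 x 6 mm, on edge in the rack's other slot, upper edge 97 mm above the bench; stays there
- bench_mat: flat white mat, 130 x 130 x 2 mm, fixed on the bench and empty: room to lay the cover down. Origin: centre of its underside.
- petri_brown: bystander: petri dish with brown pieces, 55 mm across, 17 high, on the bench. Origin: centre of its underside.
- marker: bystander: felt marker lying flat, 13 x 132 x 15 mm, long axis y, on the bench. Origin: centre of its underside.
- tweezers: bystander: steel tweezers lying flat, 11 x 118 x 10 mm, long axis y, on the bench. Origin: centre of its underside.
- petri_clean: bystander: empty petri dish, 55 mm across, 15 high, on the bench. Origin: centre of its underside.
- dropper_bottle: bystander: glass dropper bottle, 33 mm across, 95 high, on the bench. Origin: centre of its underside.
Not all that is in view belongs to the job. Leave any orange look-alike of the cover alone.

How it is judged (in metres and radians):
On the way, in this order (a step that is already met when the one before it is completed fails the run):
1. the cover lies flat, handle up, away from the block, and has been let go (angle between cover's own z axis and vertical below 0.12 rad and height (world z) of cover below 0.03 m and horizontal distance between cover and grinding_block above 0.1 m and contact force between the fingers and cover below 0.05 N), for 0.2 s.
2. the cover lies flat in the recess of the block (horizontal distance between cover and recess below 0.006 m and z of cover in the frame of recess between -0.002 and 0.002 m and angle between cover's own z axis and vertical below 0.04 rad), for 0.2 s.
At the end, for the whole second after the job is handed in: Each well holds one large ball (within 7 mm of its axis, 7 to 14 mm above its floor); the spare large and both small balls are inside the tray; the cover lies handle up in the recess: underside within 2 mm of the deck, centred within 6 mm, tilt under 0.04 rad, at rest, released (all of step 2 and ((horizontal distance between ball_a and well_0 below 0.007 m and z of ball_a in the frame of well_0 between 0.007 and 0.014 m) or (horizontal distance between ball_b and well_0 below 0.007 m and z of ball_b in the frame of well_0 between 0.007 and 0.014 m) or (horizontal distance between ball_c and well_0 below 0.007 m and z of ball_c in the frame of well_0 between 0.007 and 0.014 m) or (horizontal distance between ball_d and well_0 below 0.007 m and z of ball_d in the frame of well_0 between 0.007 and 0.014 m) or (horizontal distance between ball_e and well_0 below 0.007 m and z of ball_e in the frame of well_0 between 0.007 and 0.014 m)) and ((horizontal distance between ball_a and well_1 below 0.007 m and z of ball_a in the frame of well_1 between 0.007 and 0.014 m) or (horizontal distance between ball_b and well_1 below 0.007 m and z of ball_b in the frame of well_1 between 0.007 and 0.014 m) or (horizontal distance between ball_c and well_1 below 0.007 m and z of ball_c in the frame of well_1 between 0.007 and 0.014 m) or (horizontal distance between ball_d and well_1 below 0.007 m and z of ball_d in the frame of well_1 between 0.007 and 0.014 m) or (horizontal distance between ball_e and well_1 below 0.007 m and z of ball_e in the frame of well_1 between 0.007 and 0.014 m)) and ((horizontal distance between ball_a and well_2 below 0.007 m and z of ball_a in the frame of well_2 between 0.007 and 0.014 m) or (horizontal distance between ball_b and well_2 below 0.007 m and z of ball_b in the frame of well_2 between 0.007 and 0.014 m) or (horizontal distance between ball_c and well_2 below 0.007 m and z of ball_c in the frame of well_2 between 0.007 and 0.014 m) or (horizontal distance between ball_d and well_2 below 0.007 m and z of ball_d in the frame of well_2 between 0.007 and 0.014 m) or (horizontal distance between ball_e and well_2 below 0.007 m and z of ball_e in the frame of well_2 between 0.007 and 0.014 m)) and ((horizontal distance between ball_a and well_3 below 0.007 m and z of ball_a in the frame of well_3 between 0.007 and 0.014 m) or (horizontal distance between ball_b and well_3 below 0.007 m and z of ball_b in the frame of well_3 between 0.007 and 0.014 m) or (horizontal distance between ball_c and well_3 below 0.007 m and z of ball_c in the frame of well_3 between 0.007 and 0.014 m) or (horizontal distance between ball_d and well_3 below 0.007 m and z of ball_d in the frame of well_3 between 0.007 and 0.014 m) or (horizontal distance between ball_e and well_3 below 0.007 m and z of ball_e in the frame of well_3 between 0.007 and 0.014 m)) and ((x of ball_a in the frame of ball_tray between -0.058 and 0.058 m and y of ball_a in the frame of ball_tray between -0.083 and 0.083 m and z of ball_a in the frame of ball_tray between 0 and 0.02 m) or horizontal distance between ball_a and recess below 0.045 m) and ((x of ball_b in the frame of ball_tray between -0.058 and 0.058 m and y of ball_b in the frame of ball_tray between -0.083 and 0.083 m and z of ball_b in the frame of ball_tray between 0 and 0.02 m) or horizontal distance between ball_b and recess below 0.045 m) and ((x of ball_c in the frame of ball_tray between -0.058 and 0.058 m and y of ball_c in the frame of ball_tray between -0.083 and 0.083 m and z of ball_c in the frame of ball_tray between 0 and 0.02 m) or horizontal distance between ball_c and recess below 0.045 m) and ((x of ball_d in the frame of ball_tray between -0.058 and 0.058 m and y of ball_d in the frame of ball_tray between -0.083 and 0.083 m and z of ball_d in the frame of ball_tray between 0 and 0.02 m) or horizontal distance between ball_d and recess below 0.045 m) and ((x of ball_e in the frame of ball_tray between -0.058 and 0.058 m and y of ball_e in the frame of ball_tray between -0.083 and 0.083 m and z of ball_e in the frame of ball_tray between 0 and 0.02 m) or horizontal distance between ball_e and recess below 0.045 m) and x of small_a in the frame of ball_tray between -0.058 and 0.058 m and y of small_a in the frame of ball_tray between -0.083 and 0.083 m and z of small_a in the frame of ball_tray between 0 and 0.02 m and x of small_b in the frame of ball_tray between -0.058 and 0.058 m and y of small_b in the frame of ball_tray between -0.083 and 0.083 m and z of small_b in the frame of ball_tray between 0 and 0.02 m and linear speed of cover below 0.02 m/s); the robot touches nothing.
It fails at once if the cover touches the block while tilted by more than 20 degrees (it must be lowered level) (contact force between cover and grinding_block above 0.5 N and angle between cover's own z axis and vertical above 0.35 rad).
It fails at once if the blanking plate is moved more than 30 mm or tipped out of its slot (distance of blank_plate from where it was at the start of the episode above 0.03 m).
It fails at once if a bystander (petri dish, marker, tweezers, dropper bottle) is moved more than 30 mm or knocked over (distance of any of petri_brown, marker, tweezers, petri_clean, dropper_bottle from where it was at the start of the episode above 0.03 m or angle between any of petri_brown, marker, tweezers, petri_clean, dropper_bottle's own z axis and vertical above 0.5 rad).
It also fails if it takes over 72 s, if anything falls off the work surface, if the arm or the gripper's body presses on something with over 40 N, if the wrist force passes 120 N, or if a joint passes its speed limit or range.

ROBOT

A 6-joint arm with a two-finger parallel gripper is mounted at the origin on a cart in front of the work surface, level with it; the furniture and walls round the work are solid. World frame = base frame: x ahead of the robot, y to its left, z up, the work surface at z = 0. Lengths are in m, angles in degrees, forces in N, time in s.
With the tool pointing down it reaches from about 0.25 to 0.725 m from the base axis. Payload 9.7 kg.
Tool frame: the origin (TCP) lies at the very end of the fingers, on their centre line; the grasp point (between the pads) lies 19 mm behind it; z points along the fingers, y is the direction in which the jaws open and shut (so a half turn about z gives the same grasp; the last joint's range is limited). The gripper opens to 85 mm and grips with 20 to 120 N. Pads are 22 mm wide; open, the fingers measure 114 mm over their backs; the gripper's body (76 mm by 85 mm) begins 54 mm behind the grasp point. The pads swing forward as they close: fully open they stand 13 mm farther back than shut.
Start: joints at [-74.599, 4.979, 10.078, 95.1, 0, 90], TCP at [0.146, -0.53, 0.231] pointing down, gripper open.
Joint ranges: [-179.16, 179.16], [-48.56, 103.87], [-65.8, 70.77], [-126.05, 130.52], [-82.76, 87.17], [-180, 180]. Speed limits (degrees/s): [127.2, 127.2, 147.25, 180, 180, 180].

INTERFACE

Orientations are given as [roll, pitch, yaw] about the fixed x, y, z axes, in that order (R = Rz(yaw) Ry(pitch) Rx(roll)).
In Python, from workcell import bot gives the robot as it stands. The module is installed in compiled form; this text tells all that it offers.
- The arm moves only by the tool step_arm, never from a script. Its arguments are lists of equal length, an entry for each row: "dr": the turn, a rotation vector about the tool's x, y, z in rad, a list of three; "xyz": the shift along the tool's x, y, z in units of 40 mm (1.0 is 40 mm), a list of three; "gripper": the opening, from 0 (shut) to 1 (fully open). In form: {"dr": [[wx, wy, wz], ...], "xyz": [[x, y, z], ...], "gripper": [gripper, ...]}. A call has exactly 8 rows; each row is the pose to reach, as a shift and turn from the pose commanded when the call began, along the tool's axes at that moment; what a row does not reach only later rows make up. A row lasts 1/10 s, in which the tool goes at most 50 mm and 8.59 degrees, less where a joint would pass 70% of its speed; a pose out of reach is approached as far as the arm can. A call with a gripper value outside its range is refused whole. The fingers move at their own pace and stop on an object; "squeeze" is the grip in N (left out, the last holds). Time passes only in rows, so rows that repeat a pose let the fingers close, or fill a call up. It gives the time, the measured TCP pose, the force and the opening at its end, in the units of the state.
- bot.get_obs(): the state, without advancing time (a new reading comes with each control period).
- bot.camera(name): name is "scene" or "top"; returns a dict with "image" (480x640x3 uint8, red, green, blue), "camera_matrix" (3x3 intrinsics, pixels), "R" (3x3) and "t" (3): a world point X has camera coordinates R X + t. Camera axes: x right, y down, z forward; pixel columns grow to the right and rows downward; lengths in m; the calibration is good to about 2 mm. A picture is of the moment at which its call begins. There is no depth.
- bot.job_done(): hands the job in, once; it reports no verdict.
Trained networks look in a picture, given as the dict that the camera call returned (one of the last four; its "shot" number tells which), for a name from the list of things; names that differ only in an ending like _2 or _b are one class to them, and where a whole thing is asked for, a point or a joint stands for the part that bears it (a point fixed in the world has none). Each returns a list of dicts, best first, with "p" (0 to 1); they miss things now and then, are a little off and sometimes report something else, mostly with a low value. They report only what shows in the picture. A call takes as long as a camera call. They do not tell look-alikes from the thing itself.
- bot.regions_of(picture, thing): "region" (480x640 bool, what is visible of it) and "box" ([centre column, centre row, width, height] in pixels, round what is visible of it).
The state is a dict: "time": time; "q": joint angles; "qd": joint speeds; "joint_efforts": joint torques, N m; "ee_pos": TCP position; "tcp_rot": TCP orientation; "wrist_force": force on the tool from outside, world axes, zero at the start; "torque": the same for the moment, N m; "opening": finger opening in m.
Only numpy, scipy, OpenCV 4.12 (cv2) and the standard library are available. Lean on these libraries where they do the work, as an engineer would, in place of code of your own. Each camera call takes 0.05 s, during which the arm holds its last target.

## Working session

There is one attempt and no reset: what is moved stays moved. The work goes in short steps, Python scripts to look and compute and a tool call to move; the robot and the scene stay as the last step left them, time stands still between calls to the robot, and variables do not carry over. Pictures are saved under pics/ and viewed, and the job is handed in when it is done.

Besides the shell and the picture viewer there is one more tool, called after ">>>" by a JSON object that holds its "method" and its "body". step_arm: Moves the arm, as the interface text tells. Its arguments: {"type":"object","properties":{"dr":{"type":"array"},"xyz":{"type":"array"},"gripper":{"type":"array"},"squeeze":{"type":"number"}},"required":["dr","xyz","gripper"]}

```bash
mkdir -p pics; python3 - <<'E'
from workcell import bot
import cv2,pickle
o=bot.get_obs();print({k:o[k] for k in('time','ee_pos','tcp_rot','opening','q')})
for n in('scene','top'):
    c=bot.camera(n);pickle.dump(c,open(n+'0.pkl','wb'));cv2.imwrite(f'pics/{n}0.png',c['image'][:,:,::-1]);print(c['camera_matrix'],c['R'],c['t'])
    for t in('grinding_block','ball_a','small_a','ball_tray','cover','cover_handle','cover_rack','blank_plate','bench_mat','petri_brown','marker','tweezers','dropper_bottle'):
        print(t,[(round(float(d['p']),2),[round(float(x),1) for x in d['box']]) for d in bot.regions_of(c,t) if d['p']>.2])
print(bot.get_obs()['time'])
E
```

```text
{'time': 0.0, 'ee_pos': array([ 0.1459966 , -0.53002409,  0.23060152]), 'tcp_rot': array([-1.79924190e+02,  2.63754979e-03,  1.54017569e+01]), 'opening': 0.08552828713967804, 'q': array([-7.45982664e+01,  5.01019273e+00,  1.00355407e+01,  9.51011579e+01,
       -2.63757837e-03,  8.99999801e+01])}
[[478.10098421   0.         324.02534242]
 [  0.         478.10098421 238.56128566]
 [  0.           0.           1.        ]] [[-0.86659595 -0.49893006 -0.00895846]
 [-0.34438098  0.6109575  -0.71283425]
 [ 0.36112767 -0.61465415 -0.70127532]] [0.46823656 0.29662986 1.45604508]
grinding_block [(0.97, [305.9, 289.1, 39.3, 36.9])]
ball_a [(0.59, [309.8, 353.8, 6.2, 2.8]), (0.52, [285.1, 339.4, 9.5, 6.4]), (0.45, [296.9, 364.4, 3.5, 7.2]), (0.45, [303.9, 286.9, 42.5, 42.1])]
small_a []
ball_tray [(0.77, [291.1, 355.2, 67.8, 58.9])]
cover [(0.94, [339.1, 234.5, 19.9, 34.6]), (0.72, [387.9, 247.8, 10.2, 37.2]), (0.71, [430.9, 181.2, 15.2, 33.7])]
cover_handle [(0.77, [337.6, 234.3, 16.0, 34.3]), (0.63, [387.2, 246.2, 11.8, 34.9]), (0.59, [432.7, 181.0, 22.8, 30.4]), (0.47, [350.7, 240.2, 3.4, 4.
[... 781 characters left out ...]
.3, 13.8])]
ball_tray [(0.86, [184.6, 288.2, 46.4, 63.8])]
cover [(0.85, [361.0, 314.6, 31.7, 22.5]), (0.75, [509.4, 318.0, 47.2, 16.3]), (0.69, [347.7, 256.3, 35.4, 12.6]), (0.62, [313.0, 208.1, 18.6, 20.3])]
cover_handle [(0.67, [347.4, 258.8, 39.5, 16.5]), (0.6, [511.1, 317.2, 49.4, 16.6]), (0.59, [360.5, 316.6, 37.7, 16.9])]
cover_rack [(0.61, [349.8, 260.0, 30.0, 25.3])]
blank_plate [(0.7, [351.9, 242.8, 33.9, 10.0]), (0.48, [422.1, 297.6, 52.5, 53.0])]
bench_mat [(0.78, [422.6, 297.5, 52.7, 53.7])]
petri_brown [(0.56, [310.9, 206.8, 15.9, 19.3])]
marker [(0.5, [218.7, 218.1, 12.0, 39.4])]
tweezers [(0.6, [301.0, 316.8, 39.3, 5.8])]
dropper_bottle [(0.62, [342.4, 193.2, 9.1, 11.6])]
1.4
```

View images.

```bash
python3 - <<'E'
import cv2
a=cv2.imread('pics/top0.png')[170:345,140:560];cv2.imwrite('pics/topz.png',cv2.resize(a,(798,332),interpolation=cv2.INTER_CUBIC))
a=cv2.imread('pics/scene0.png')[150:400,230:470];cv2.imwrite('pics/scenez.png',cv2.resize(a,(576,600),interpolation=cv2.INTER_CUBIC))
a=cv2.imread('pics/top0.png')[250:330,155:295];cv2.imwrite('pics/topz2.png',cv2.resize(a,None,fx=5.7,fy=5.7,interpolation=cv2.INTER_CUBIC))
E
```

```text
(no output)
```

View pics/topz.png

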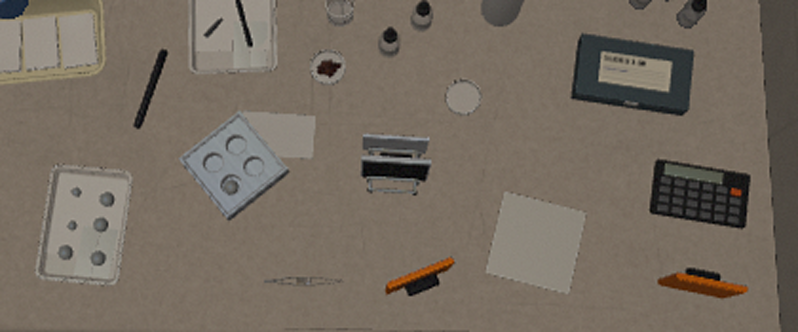

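View pics/scenez.png

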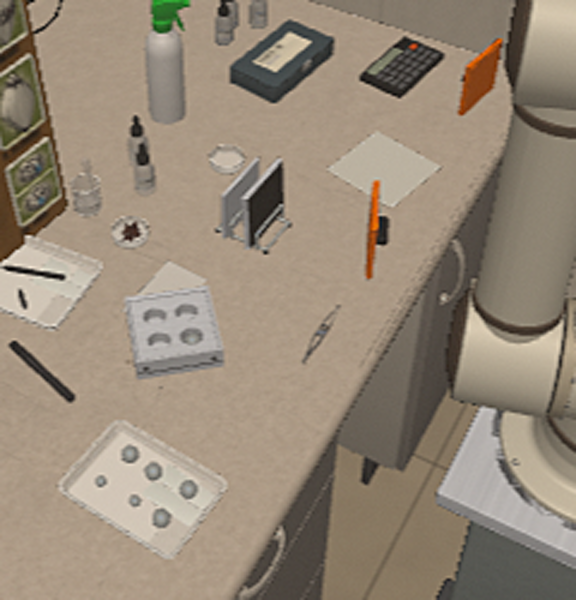

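View pics/topz2.png

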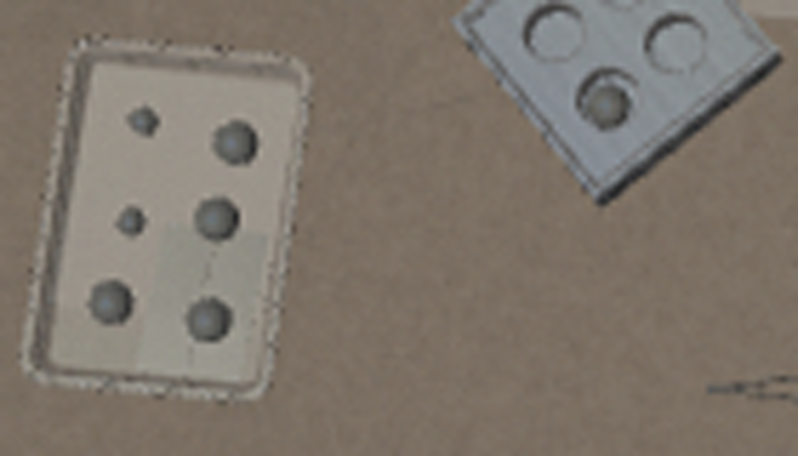

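View pics/top0.png

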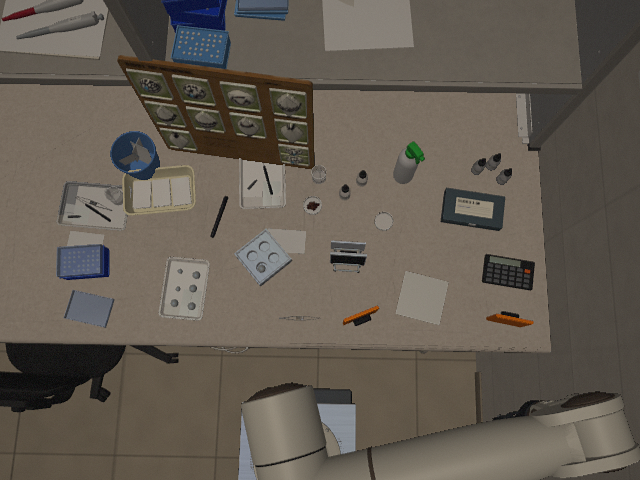

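```bash
python3 - <<'E'
import cv2,numpy as np
a=cv2.imread('pics/top0.png')[232:280,320:376];a=cv2.resize(a,None,fx=8,fy=8,interpolation=cv2.INTER_CUBIC)
b=cv2.imread('pics/scene0.png')[208:262,315:360];b=cv2.resize(b,None,fx=7.1,fy=7.1,interpolation=cv2.INTER_CUBIC)
b=cv2.resize(b,(int(b.shape[1]*a.shape[0]/b.shape[0]),a.shape[0]))
cv2.imwrite('pics/rack.png',np.clip(np.hstack([a,b])[:, :800]*1.6,0,255))
E
```

```text
[ WARN:0@0.073] global loadsave.cpp:1063 imwrite_ Unsupported depth image for selected encoder is fallbacked to CV_8U.
```

View pics/rack.png

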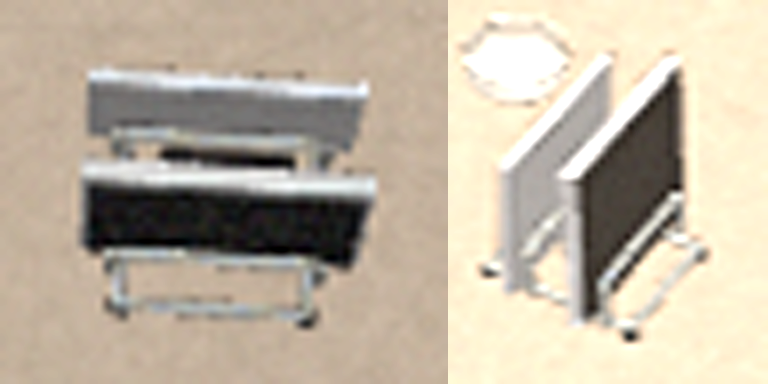

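```bash
cat > h.py <<'E'
import numpy as np,cv2,pickle
from scipy.optimize import differential_evolution,minimize
def proj(c,X):
    X=np.atleast_2d(X);Y=X@c['R'].T+c['t'];u=Y@c['camera_matrix'].T;return u[:,:2]/u[:,2:]
def unproj(c,uv,z):
    uv=np.atleast_2d(uv).astype(float);K=c['camera_matrix'];d=np.c_[uv,np.ones(len(uv))]@np.linalg.inv(K).T@c['R'];o=-c['R'].T@c['t']
    return o+d*((z-o[2])/d[:,2])[:,None]
def grad(c,s=0.7):
    g=cv2.cvtColor(c['image'],cv2.COLOR_RGB2GRAY).astype(np.float32);g=cv2.GaussianBlur(g,(0,0),s)
    return np.hypot(cv2.Sobel(g,-1,1,0),cv2.Sobel(g,-1,0,1))
def samp(G,uv):return cv2.remap(G,uv[:,0].astype(np.float32)[None],uv[:,1].astype(np.float32)[None],cv2.INTER_CUBIC)[0]
def rect(a,b,z,n=40):
    s=np.linspace(-1,1,n);o=np.ones(n)
    return np.r_[np.c_[s*a/2,o*b/2,o*z],np.c_[s*a/2,-o*b/2,o*z],np.c_[o*a/2,s*b/2,o*z],np.c_[-o*a/2,s*b/2,o*z]]
def circ(x,y,r,z,n=40):
    t=np.linspace(0,2*np.pi,n);return np.c_[x+r*np.cos(t),y+r*np.sin(t),0*t+z]
def tf(p,M):
    c,s=np.cos(p[2]),np.sin(p[2]);return np.c_[p[0]+c*M[:,0]-s*M[:,1],p[1]+s*M[:,0]+c*M[:,1],M[:,2]]
def fit(cams,M,b,s=.7,w=None):
    Gs=[grad(c,s) for c in cams]
    f=lambda p:-sum(np.mean(np.minimum(samp(G,proj(c,tf(p,M))),150)) for c,G in zip(cams,Gs))
    r=differential_evolution(f,b,seed=0,popsize=20,maxiter=150);return r.x,-r.fun
def load(*n):return [pickle.load(open(x,'rb')) for x in n]
BLOCK=np.r_[rect(118,118,36),rect(118,118,36),*[circ(x,y,15,30.5) for x in(-22,22) for y in(-22,22)]]/1000
def overlay(c,Ms,box,f,name):
    x0,y0,x1,y1=box;a=cv2.resize(c['image'][y0:y1,x0:x1,::-1],None,fx=f,fy=f,interpolation=cv2.INTER_CUBIC)
    for M,col in Ms:
        for u in proj(c,M):cv2.circle(a,tuple(np.int32((u-[x0-.5,y0-.5])*f-.5)),1,col,-1)
    cv2.imwrite(name,a)
E
python3 - <<'E'
from h import *
S,T=load('scene0.pkl','top0.pkl')
print('block0',unproj(T,[[263,257]],.036),'rack',unproj(T,[[348,257]],.05),'mat',unproj(T,[[422.5,297.5]],.002),'tray',unproj(T,[[184.6,288.2]],.01))
p0=unproj(T,[[263,257]],.036)[0]
b=[(p0[0]-.03,p0[0]+.03),(p0[1]-.03,p0[1]+.03),(0,np.pi/2)]
for cs in([T],[S],[T,S]):
    x,v=fit(cs,BLOCK,b);print(np.round([*x[:2]*1,],4),np.degrees(x[2]),v)
B=x
overlay(T,[(tf(B,BLOCK),(0,0,255))],(225,222,300,292),8,'pics/bt.png')
overlay(S,[(tf(B,BLOCK),(0,0,255))],(275,260,335,315),8,'pics/bs.png')
E
```

```text
block0 [[0.55394346 0.11282223 0.036     ]] rack [[ 0.55570867 -0.13151884  0.05      ]] mat [[ 0.44976533 -0.3502487   0.002     ]] tray [[0.4629937  0.33832116 0.01      ]]
[0.5587 0.1166] 41.17435652608257 74.13414001464844
[0.5567 0.1135] 40.06826432319865 87.85957336425781
[0.5586 0.1158] 40.55159020181735 155.6468048095703
```

View pics/bt.png

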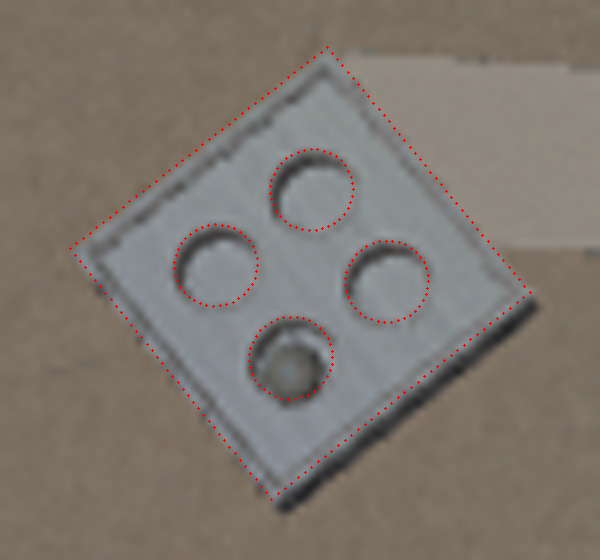

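View pics/bs.png

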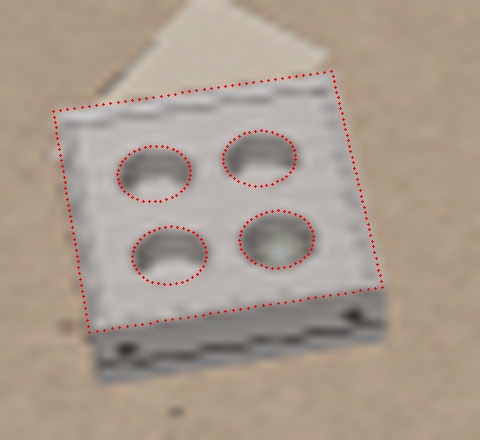

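```bash
python3 - <<'E'
from h import *
S,T=load('scene0.pkl','top0.pkl')
B=[.558,.115,np.radians(40.6)]
for x in(-22,22):
  for y in(-22,22):print('well',x,y,np.round(tf(B,np.array([[x/1e3,y/1e3,.0305]])),4), proj(T,tf(B,np.array([[x/1e3,y/1e3,.0305]]))))
# balls: top image approx px
px=np.array([[235,143],[218,219],[111,302],[209,320],[143,121],[130,221]])/5.7+[155,250]
def sph(p,r,c):
    o=-c['R'].T@c['t'];d=p-o;D=np.linalg.norm(d);d/=D
    a=np.cross(d,[0,0,1]);a/=np.linalg.norm(a);b=np.cross(d,a);t=np.linspace(0,2*np.pi,40)[:,None]
    return p+r*(np.cos(t)*a+np.sin(t)*b)
GS,GT=grad(S,.7),grad(T,.7);ov=[];ovs=[]
for i,u in enumerate(px):
    r=.011 if i<4 else .007;z=.002+r;p=unproj(T,[u],z)[0];out=[]
    for cs in([(T,GT)],[(S,GS)],[(T,GT),(S,GS)]):
        f=lambda q:-sum(np.mean(samp(G,proj(c,sph(np.array([q[0],q[1],z]),r,c)))) for c,G in cs)
        R=differential_evolution(f,[(p[0]-.012,p[0]+.012),(p[1]-.012,p[1]+.012)],seed=0);out.append(R.x)
    q=np.array([*out[2],z]);ov.append((sph(q,r,T),(0,0,255)));ovs.append((sph(q,r,S),(0,0,255)))
    print(i,np.round(p[:2],4),[np.round(o,4) for o in out])
overlay(T,ov,(155,250,215,330),7,'pics/tt.png');overlay(S,ovs,(250,320,330,390),7,'pics/ts.png')
import cv2
a,b=cv2.imread('pics/tt.png'),cv2.imread('pics/ts.png')
h=min(a.shape[0],b.shape[0]);cv2.imwrite('pics/ballfit.png',cv2.resize(np.hstack([a[:h],b[:h]]),None,fx=.8,fy=.8))
# cover upper edge and plate
p=unproj(T,[[347.5,254.5]],.109)[0];print('cover edge',p)
CE=rect(10,102,109)/1000
b=[(p[0]-.02,p[0]+.02),(p[1]-.02,p[1]+.02),(-.4,.4)]
for cs in([T],[S],[T,S]):
    x,v=fit(cs,CE,b);print('cover',np.round(x[:2],4),np.degrees(x[2]),v)
X=x
p=unproj(T,[[348.5,241.5]],.097)[0];PE=rect(6,98,97)/1000
b=[(p[0]-.02,p[0]+.02),(p[1]-.02,p[1]+.02),(-.4,.4)]
for cs in([T],[S],[T,S]):
    y,v=fit(cs,PE,b);print('plate',np.round(y[:2],4),np.degrees(y[2]),v)
M=rect(130,130,2)/1000
b=[(.42,.48),(-.38,-.32),(-np.pi/4,np.pi/4)]
for cs in([T],[S],[T,S]):
    m,v=fit(cs,M,b);print('mat',np.round(m[:2],4),np.degrees(m[2]),v)
overlay(T,[(tf(X,CE),(0,0,255)),(tf(y,PE),(0,255,0))],(320,232,376,280),7,'pics/ct.png')
overlay(S,[(tf(X,CE),(0,0,255)),(tf(y,PE),(0,255,0))],(315,208,360,262),7,'pics/cs.png')
a,b=cv2.imread('pics/ct.png'),cv2.imread('pics/cs.png')
h=min(a.shape[0],b.shape[0]);cv2.imwrite('pics/cfit.png',np.hstack([a[:h],b[:h]]))
E
```

```text
well -22 -22 [[0.5556 0.084  0.0305]] [[273.20201196 256.98948119]]
well -22 22 [[0.527  0.1174 0.0305]] [[261.21612811 266.52961222]]
well 22 -22 [[0.589  0.1126 0.0305]] [[263.79046896 245.52333692]]
well 22 22 [[0.5604 0.146  0.0305]] [[251.8224255  254.97774013]]
0 [0.5014 0.3067] [array([0.5025, 0.3073]), array([0.503 , 0.3075]), array([0.5028, 0.3074])]
1 [0.4624 0.3126] [array([0.4634, 0.3143]), array([0.4642, 0.3142]), array([0.4637, 0.3144])]
2 [0.4194 0.3635] [array([0.4202, 0.3646]), array([0.4207, 0.3643]), array([0.4205, 0.3644])]
3 [0.4112 0.3136] [array([0.4122, 0.3148]), array([0.4129, 0.3145]), array([0.4124, 0.3146])]
4 [0.5126 0.3553] [array([0.5137, 0.3559]), array([0.5143, 0.356 ]), array([0.514, 0.356])]
5 [0.4611 0.3581] [array([0.4619, 0.3585]), array([0.4625, 0.3583]), array([0.4622, 0.3583])]
cover edge [ 0.55087004 -0.12798728  0.109     ]
cover [ 0.5569 -0.1293] -16.12753424366332 128.2873077392578
cover [ 0.5485 -0.1244] -2.6181425508004645 140.13473510742188
cover [ 0.5504 -0.1255] -6.155313624906586 236.01407
plate [ 0.5704 -0.1289] -22.87070647527747 115.6294174194336
plate [ 0.5864 -0.1172] -1.6007432579143228 130.05169677734375
plate [ 0.5865 -0.1187] -2.0727127426234198 214.24432373046875
mat [ 0.4503 -0.3481] -13.607410644564181 80.53749084472656
mat [ 0.4517 -0.3483] -13.173802002581319 93.47376251220703
mat [ 0.4506 -0.3482] -13.577884742137709 172.53170776367188
```

View pics/ballfit.png

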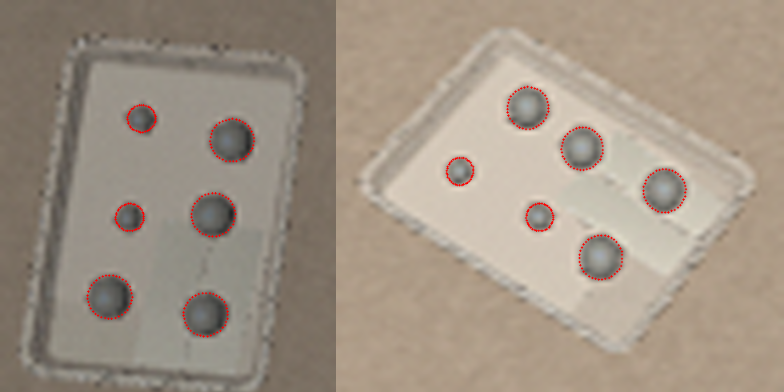

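View pics/cfit.png

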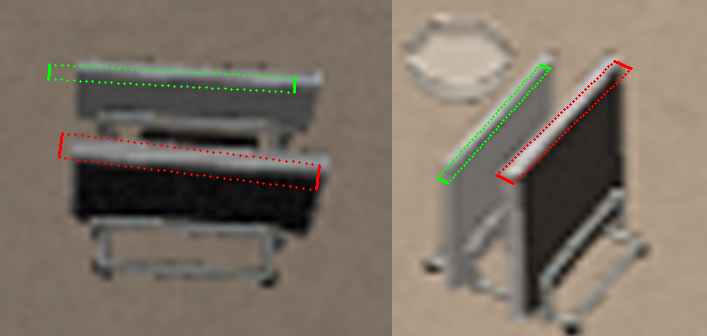

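```bash
python3 - <<'E'
from h import *
S,T=load('scene0.pkl','top0.pkl')
def line(a,b,n=40):
    s=np.linspace(0,1,n)[:,None];return np.array(a)*(1-s)+np.array(b)*s
def model(dx,dz,py):
    cov=[line((-25,-51,109),(-25,51,109)),line((-15,-51,109),(-15,51,109)),line((-25,-51,45),(-25,-51,109)),line((-25,51,45),(-25,51,109))]
    pl=[line((19,-49,97),(19,49,97)),line((25,-49,97),(25,49,97))]
    return np.concatenate(cov+pl)/1000
M=model(0,0,0)
p=unproj(T,[[348,254.5]],.109)[0];print(p)
b=[(p[0]+.02-.025,p[0]+.02+.025),(p[1]-.025,p[1]+.025),(-.3,.2)]
for cs in([T],[S],[T,S]):
    for s in (.7,1.2):
        x,v=fit(cs,M,b,s);print('rack',np.round(x[:2],4),np.degrees(x[2]),v)
    if cs==[T]:XT=x
overlay(T,[(tf(x,M),(0,0,255))],(320,232,376,280),7,'pics/ct.png')
overlay(S,[(tf(x,M),(0,0,255))],(315,208,360,262),7,'pics/cs.png')
a,b=cv2.imread('pics/ct.png'),cv2.imread('pics/cs.png')
h=min(a.shape[0],b.shape[0]);cv2.imwrite('pics/cfit2.png',np.hstack([a[:h],b[:h]]))
print('cover edge mid',tf(x,np.array([[-.020,0,.109]])))
E
```

```text
[ 0.5508958  -0.12936515  0.109     ]
rack [ 0.5693 -0.1294] -2.6701954393638725 118.53010559082031
rack [ 0.5632 -0.1298] -3.4475773297494 109.7093276977539
rack [ 0.5689 -0.1217] -2.134612789566453 129.01499938964844
rack [ 0.5679 -0.1218] -1.9651223117735013 127.00813293457031Traceback (most recent call last):
  File "<stdin>", line 15, in <module>
ValueError: The truth value of an array with more than one element is ambiguous. Use a.any() or a.all()
```

```bash
python3 - <<'E'
from h import *
S,T=load('scene0.pkl','top0.pkl')
def line(a,b,n=40):
    s=np.linspace(0,1,n)[:,None];return np.array(a)*(1-s)+np.array(b)*s
cov=[line((-25,-51,109),(-25,51,109)),line((-15,-51,109),(-15,51,109)),line((-25,-51,30),(-25,-51,109)),line((-25,51,30),(-25,51,109))]
pl=[line((19,-49,97),(19,49,97)),line((25,-49,97),(25,49,97))]
M=np.concatenate(cov+pl)/1000
ims=[]
for x in([.5685,-.129,np.radians(-2.7)],[.5685,-.1225,np.radians(-2.1)]):
  overlay(T,[(tf(x,M),(0,0,255))],(320,232,376,280),7,'pics/ct.png')
  overlay(S,[(tf(x,M),(0,0,255))],(315,214,360,262),7,'pics/cs.png')
  a,b=cv2.imread('pics/ct.png'),cv2.imread('pics/cs.png');ims.append(np.hstack([a,b]))
cv2.imwrite('pics/cfit2.png',cv2.resize(np.vstack(ims),None,fx=.85,fy=.85))
E
```

```text
(no output)
```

View pics/cfit2.png

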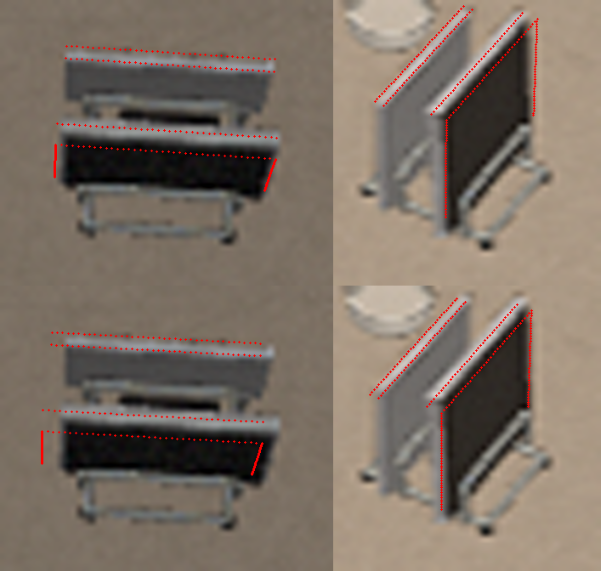

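```bash
cat > tray.py <<'E'
from h import *
S,T=load('scene0.pkl','top0.pkl')
M=np.r_[rect(120,170,15),rect(114,164,2)]/1000
for cs in([T],[S],[T,S]):
    x,v=fit(cs,M,[(.43,.49),(.30,.37),(np.radians(60),np.radians(120))]);print('tray',np.round(x,4),np.degrees(x[2]),v)
balls=np.array([[.5028,.3074],[.4637,.3144],[.4205,.3644],[.4124,.3146],[.514,.356],[.4622,.3583]]);rad=[.011]*4+[.007]*2
c,s=np.cos(x[2]),np.sin(x[2])
loc=(balls-x[:2])@np.array([[c,-s],[s,c]]);print('local mm',np.round(loc*1e3,1))
for i in range(4):
    res=[]
    for a in np.arange(0,180,5):
        u=np.array([np.cos(np.radians(a)),np.sin(np.radians(a))]);n=np.array([-u[1],u[0]]);m=9
        for sg in(1,-1):
            # finger box: along u from 11+4 .. 15+14.5+1 (opening 30), width +-11
            pts=np.array([sg*u*d+n*w for d in np.linspace(.014,.030,5) for w in np.linspace(-.011,.011,5)])+balls[i]
            L=(pts-x[:2])@np.array([[c,-s],[s,c]])
            m=min(m,(.057-abs(L[:,0]).max()),(.082-abs(L[:,1]).max()))
            for j in range(6):
                if j!=i:m=min(m,np.linalg.norm(pts-balls[j],axis=1).min()-rad[j])
        res.append((round(m*1e3,1),int(a)))
    print(i,sorted(res)[::-1][:6])
E
python3 tray.py
```

```text
tray [0.4687 0.3364 1.5028] 86.10215911808449 84.654296875
tray [0.4625 0.3392 1.501 ] 85.99938975029238 70.73004150390625
tray [0.4689 0.3365 1.502 ] 86.05890804450908 144.95826721191406
local mm [[-26.7 -35.8]
 [-22.4   3.7]
 [ 24.5  50.2]
 [-25.7  54.9]
 [ 22.5 -43.6]
 [ 21.3   8.2]]
0 [(np.float64(3.6), 30), (np.float64(2.9), 35), (np.float64(1.5), 40), (np.float64(1.1), 25), (np.float64(1.0), 135), (np.float64(1.0), 130)]
1 [(np.float64(6.3), 35), (np.float64(5.8), 40), (np.float64(4.7), 45), (np.float64(4.4), 85), (np.float64(4.3), 125), (np.float64(3.9), 90)]
2 [(np.float64(3.0), 130), (np.float64(2.7), 45), (np.float64(2.5), 40), (np.float64(2.3), 125), (np.float64(2.3), 85), (np.float64(1.9), 135)]
3 [(np.float64(1.1), 85), (np.float64(0.6), 90), (np.float64(0.5), 50), (np.float64(0.3), 80), (np.float64(0.2), 120), (np.float64(-0.1), 95)]
```

```bash
cat > mv.py <<'E'
import sys,numpy as np
from scipy.spatial.transform import Rotation as Ro
from workcell import bot
def pose():
    o=bot.get_obs();return np.array(o['ee_pos']),Ro.from_euler('xyz',o['tcp_rot'],degrees=True),o
def rel(pos,rpy):
    p,R,o=pose();T=Ro.from_euler('xyz',rpy,degrees=True)
    d=R.inv().apply(np.array(pos)-p)/.04;w=(R.inv()*T).as_rotvec()
    print('t%.2f'%o['time'],'at',np.round(p,4),np.round(o['tcp_rot'],2),'open',round(o['opening'],4),'q',np.round(o['q'],0))
    print(' xyz',np.round(d,3),'dr',np.round(w,3),'rows>=',round(max(np.linalg.norm(d)*40/50,np.degrees(np.linalg.norm(w))/8.59),1))
if __name__=='__main__':
    a=list(map(float,sys.argv[1:]))
    for i in range(0,len(a),6):rel(a[i:i+3],a[i+3:i+6])
E
python3 mv.py .43 -.12 .2 180 0 75 .4637 .3144 .1 180 0 130.6
```

```text
t1.40 at [ 0.1461 -0.5303  0.2313] [-180.    -0.    15.4] open 0.0852 q [-75.   5.  10.  95.   0.  90.]
 xyz [ 9.567 -8.003  0.782] dr [-0.   -0.   -1.04] rows>= 10.0
t1.40 at [ 0.1461 -0.5303  0.2313] [-180.    -0.    15.4] open 0.0852 q [-75.   5.  10.  95.   0.  90.]
 xyz [ 13.263 -18.249   3.282] dr [-0.    -0.    -2.011] rows>= 18.2
```

>>> {"method": "step_arm", "body": {"dr": [[0,0,-0.1],[0,0,-0.2],[0,0,-0.31],[0,0,-0.42],[0,0,-0.52],[0,0,-0.63],[0,0,-0.73],[0,0,-0.83]], "xyz": [[0.95,-0.8,0],[1.9,-1.6,0.1],[2.85,-2.4,0.2],[3.8,-3.2,0.3],[4.8,-4.0,0.4],[5.75,-4.8,0.5],[6.7,-5.6,0.6],[7.65,-6.4,0.63]], "gripper": [0.35,0.35,0.35,0.35,0.35,0.35,0.35,0.35], "squeeze": 40}}

```text
time: 2.2
ee_pos: [0.3733, -0.2009, 0.206]
tcp_rot: [180.0, 0.0, 63.2]
wrist_force: [2.4, -1.4, -0.4]
opening: 0.03
```

```bash
python3 mv.py .4637 .3144 .1 180 0 130.6
```

```text
t2.20 at [ 0.3733 -0.2009  0.206 ] [179.97   0.    63.18] open 0.03 q [-28. -13.  -9.  93.  -0.  89.]
 xyz [12.517 -3.797  2.647] dr [ 0.     0.    -1.177] rows>= 10.7
```

>>> {"method": "step_arm", "body": {"dr": [[0,0,-0.11],[0,0,-0.22],[0,0,-0.33],[0,0,-0.44],[0,0,-0.55],[0,0,-0.66],[0,0,-0.77],[0,0,-0.88]], "xyz": [[1.17,-0.35,0.1],[2.35,-0.7,0.3],[3.5,-1.07,0.5],[4.7,-1.4,0.7],[5.85,-1.8,0.9],[7.0,-2.1,1.1],[8.2,-2.5,1.3],[9.4,-2.85,1.5]], "gripper": [0.35,0.35,0.35,0.35,0.35,0.35,0.35,0.35]}}

```text
time: 3.0
ee_pos: [0.4416, 0.1843, 0.1464]
tcp_rot: [179.9, 0.0, 113.7]
wrist_force: [1.4, -0.7, 1.6]
opening: 0.0302
```

```bash
python3 mv.py .4637 .3144 .05 180 0 130.6
```

```text
t3.00 at [0.4416 0.1843 0.1464] [1.7995e+02 1.0000e-02 1.1365e+02] open 0.0302 q [ 23.  -6. -10.  86.  -0.  89.]
 xyz [2.757 1.808 2.41 ] dr [ 0.001  0.    -0.296] rows>= 3.3
```

>>> {"method": "step_arm", "body": {"dr": [[0,0,-0.1],[0,0,-0.2],[0,0,-0.296],[0,0,-0.296],[0,0,-0.296],[0,0,-0.296],[0,0,-0.296],[0,0,-0.296]], "xyz": [[0.9,0.6,0.6],[1.8,1.2,1.4],[2.76,1.81,2.2],[2.76,1.81,2.4],[2.76,1.81,2.7],[2.76,1.81,3.1],[2.76,1.81,3.4],[2.76,1.81,3.52]], "gripper": [0.35,0.35,0.35,0.35,0.35,0.35,0.35,0.35]}}

```text
time: 3.8
ee_pos: [0.4642, 0.311, 0.0049]
tcp_rot: [-180.0, 0.0, 130.2]
wrist_force: [-0.1, -0.3, 0.0]
opening: 0.0298
```

```bash
python3 mv.py .4637 .3144 .005 180 0 130.6; python3 - <<'E'
from workcell import bot
import cv2,pickle
for n in('scene','top'):
    c=bot.camera(n);pickle.dump(c,open(n+'1.pkl','wb'));im=c['image'][:,:,::-1]
    im=im[310:400,240:340] if n=='scene' else im[230:330,150:290]
    cv2.imwrite(f'pics/{n}1.png',cv2.resize(im,None,fx=5.5,fy=5.5,interpolation=cv2.INTER_CUBIC))
E
```

```text
t3.80 at [0.4642 0.311  0.0049] [-179.95    0.    130.24] open 0.0298 q [ 34.   8. -12.  70.  -0.  84.]
 xyz [ 0.074  0.046 -0.002] dr [-0.001  0.    -0.006] rows>= 0.1
```

View pics/scene1.png

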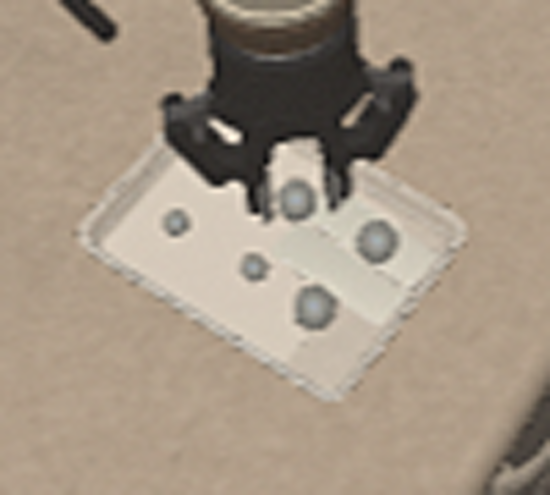

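Scene crop: the ball sits between the fingers (crop ~298,200). Correct 3 mm, close, lift.

>>> {"method": "step_arm", "body": {"dr": [[0,0,0],[0,0,0],[0,0,0],[0,0,0],[0,0,0],[0,0,0],[0,0,0],[0,0,0]], "xyz": [[0.06,0.04,0],[0.06,0.04,0],[0.06,0.04,0],[0.06,0.04,0],[0.06,0.04,0],[0.06,0.04,-0.3],[0.06,0.04,-1.0],[0.06,0.04,-2.0]], "gripper": [0.35,0.35,0.1,0.1,0.1,0.1,0.1,0.1]}}

```text
time: 4.7
ee_pos: [0.4629, 0.3142, 0.085]
tcp_rot: [-179.8, -0.0, 130.3]
wrist_force: [0.8, 0.1, -1.3]
opening: 0.0191
```

```bash
python3 mv.py .5604 .146 .06 180 0 130.6 .5604 .146 .04 180 0 130.6
```

```text
t4.70 at [0.4629 0.3142 0.085 ] [-1.7977e+02 -2.0000e-02  1.3034e+02] open 0.0191 q [34.  6. -5. 79. -0. 84.]
 xyz [-4.784 -0.861  0.627] dr [-0.004 -0.    -0.005] rows>= 3.9
t4.70 at [0.4629 0.3142 0.085 ] [-1.7977e+02 -2.0000e-02  1.3034e+02] open 0.0191 q [34.  6. -5. 79. -0. 84.]
 xyz [-4.785 -0.859  1.127] dr [-0.004 -0.    -0.005] rows>= 4.0
```

>>> {"method": "step_arm", "body": {"dr": [[0,0,0],[0,0,0],[0,0,0],[0,0,0],[0,0,0],[0,0,0],[0,0,0],[0,0,0]], "xyz": [[-0.5,-0.1,0],[-1.4,-0.25,0],[-2.4,-0.43,0],[-3.4,-0.61,0],[-4.3,-0.77,0.2],[-4.78,-0.86,0.5],[-4.78,-0.86,0.8],[-4.78,-0.86,0.9]], "gripper": [0.1,0.1,0.1,0.1,0.1,0.1,0.1,0.1]}}

```text
time: 5.5
ee_pos: [0.5608, 0.1468, 0.0483]
tcp_rot: [-179.9, -0.1, 130.3]
wrist_force: [0.0, -0.7, -1.2]
opening: 0.0193
```

```bash
python3 mv.py .5604 .146 .04 180 0 130.6; python3 - <<'E'
from workcell import bot
import cv2,pickle
for n in('scene',):
    c=bot.camera(n);pickle.dump(c,open(n+'2.pkl','wb'));im=c['image'][:,:,::-1]
    im=im[240:330,260:360]
    cv2.imwrite(f'pics/{n}2.png',cv2.resize(im,None,fx=6,fy=6,interpolation=cv2.INTER_CUBIC))
E
```

```text
t5.50 at [0.5608 0.1468 0.0483] [-1.7989e+02 -7.0000e-02  1.3028e+02] open 0.0193 q [15. 10. -5. 75.  0. 64.]
 xyz [-0.008 -0.02   0.208] dr [-0.002 -0.001 -0.006] rows>= 0.2
```

View pics/scene2.png

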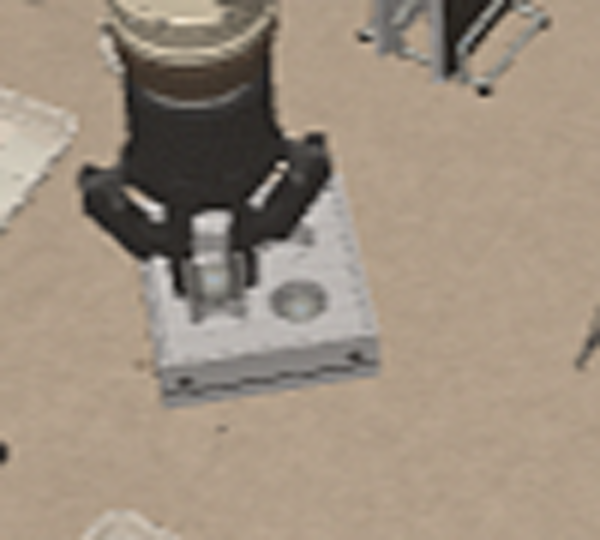

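Ball held (crop ~213,275) over its well. Lower, release, rise.

>>> {"method": "step_arm", "body": {"dr": [[0,0,0],[0,0,0],[0,0,0],[0,0,0],[0,0,0],[0,0,0],[0,0,0],[0,0,0]], "xyz": [[0,0,0.15],[0,-0.02,0.25],[0,-0.02,0.25],[0,-0.02,0.25],[0,-0.02,0.25],[0,-0.02,0.25],[0,-0.02,-0.3],[0,-0.02,-1.3]], "gripper": [0.1,0.1,0.1,0.33,0.33,0.35,0.35,0.35]}}

```text
time: 6.35
ee_pos: [0.5594, 0.1461, 0.0996]
tcp_rot: [-179.7, -0.1, 130.3]
wrist_force: [0.1, -0.1, 1.0]
opening: 0.0299
```

```bash
python3 mv.py .5028 .3074 .06 180 0 122  .5028 .3074 .0035 180 0 122; python3 - <<'E'
from workcell import bot
import cv2,pickle
for n in('scene',):
    c=bot.camera(n);pickle.dump(c,open(n+'3.pkl','wb'));im=c['image'][:,:,::-1]
    im=im[240:330,260:360]
    cv2.imwrite(f'pics/{n}3.png',cv2.resize(im,None,fx=6,fy=6,interpolation=cv2.INTER_CUBIC))
E
```

```text
t6.35 at [0.5594 0.1461 0.0996] [-1.7973e+02 -1.3000e-01  1.3033e+02] open 0.0299 q [15.  9. -1. 81.  0. 64.]
 xyz [3.987 1.537 0.992] dr [-0.005 -0.002  0.145] rows>= 3.5
t6.35 at [0.5594 0.1461 0.0996] [-1.7973e+02 -1.3000e-01  1.3033e+02] open 0.0299 q [15.  9. -1. 81.  0. 64.]
 xyz [3.984 1.543 2.404] dr [-0.005 -0.002  0.145] rows>= 3.9
```

View pics/scene3.png

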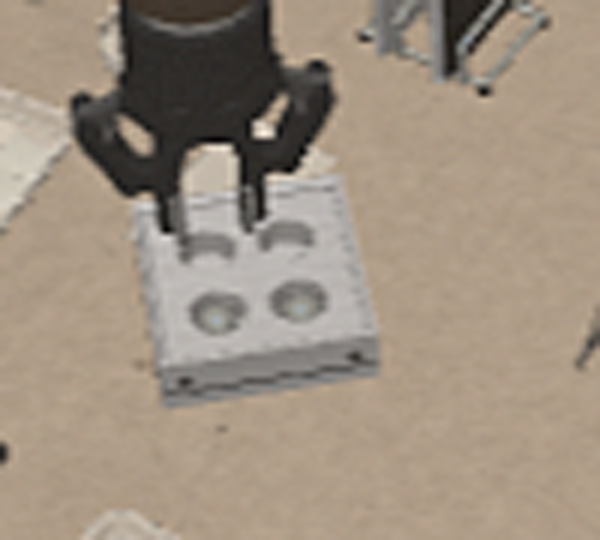

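Ball in the second well (crop 217,313). Next ball 0.

>>> {"method": "step_arm", "body": {"dr": [[0,0,0.03],[0,0,0.08],[0,0,0.12],[-0.003,0,0.145],[-0.005,0,0.145],[-0.005,0,0.145],[-0.005,0,0.145],[-0.005,0,0.145]], "xyz": [[0.9,0.35,0],[1.9,0.73,0.2],[2.9,1.1,0.5],[3.7,1.42,0.9],[3.98,1.54,1.1],[3.98,1.54,1.5],[3.98,1.54,2.0],[3.98,1.54,2.3]], "gripper": [0.35,0.35,0.35,0.35,0.35,0.35,0.35,0.35]}}

```text
time: 7.2
ee_pos: [0.5047, 0.3072, 0.0083]
tcp_rot: [179.8, -0.0, 122.0]
wrist_force: [0.2, -0.5, -0.7]
opening: 0.0301
```

```bash
python3 mv.py .5028 .3074 .004 180 0 122
```

```text
t7.20 at [0.5047 0.3072 0.0083] [ 1.7978e+02 -1.0000e-02  1.2205e+02] open 0.0301 q [31. 12. -7. 71.  0. 89.]
 xyz [ 0.029 -0.038  0.108] dr [ 0.004 -0.     0.001] rows>= 0.1
```

>>> {"method": "step_arm", "body": {"dr": [[0,0,0],[0,0,0],[0,0,0],[0,0,0],[0,0,0],[0,0,0],[0,0,0],[0,0,0]], "xyz": [[0.02,-0.02,0.08],[0.02,-0.02,0.1],[0.02,-0.02,0.1],[0.02,-0.02,0.1],[0.02,-0.02,0.1],[0.02,-0.02,-0.3],[0.02,-0.02,-1.0],[0.02,-0.02,-2.0]], "gripper": [0.35,0.35,0.1,0.1,0.1,0.1,0.1,0.1]}}

```text
time: 8.0
ee_pos: [0.5025, 0.3072, 0.0889]
tcp_rot: [179.9, -0.0, 122.0]
wrist_force: [2.0, -0.2, 0.2]
opening: 0.019
```

```bash
python3 mv.py .589 .1126 .05 180 0 130.6
```

```text
t8.00 at [0.5025 0.3072 0.0889] [ 1.7990e+02 -2.0000e-02  1.2203e+02] open 0.019 q [31. 10. -0. 80.  0. 89.]
 xyz [-5.271 -0.748  0.97 ] dr [ 0.002 -0.    -0.15 ] rows>= 4.3
```

>>> {"method": "step_arm", "body": {"dr": [[0,0,-0.02],[0,0,-0.05],[0,0,-0.08],[0,0,-0.12],[0,0,-0.15],[0,0,-0.15],[0,0,-0.15],[0,0,-0.15]], "xyz": [[-0.6,-0.08,0],[-1.6,-0.22,0],[-2.7,-0.38,0],[-3.8,-0.54,0],[-4.8,-0.68,0.2],[-5.27,-0.75,0.5],[-5.27,-0.75,0.9],[-5.27,-0.75,1.0]], "gripper": [0.1,0.1,0.1,0.1,0.1,0.1,0.1,0.1]}}

```text
time: 8.8
ee_pos: [0.5894, 0.1123, 0.0479]
tcp_rot: [179.8, -0.0, 130.5]
wrist_force: [0.0, -0.5, -1.2]
opening: 0.019
```

```bash
python3 mv.py .589 .1126 .0385 180 0 130.6
```

```text
t8.80 at [0.5894 0.1123 0.0479] [ 1.7982e+02 -4.0000e-02  1.3054e+02] open 0.019 q [11. 12. -2. 75.  0. 60.]
 xyz [ 0.013 -0.004  0.234] dr [ 0.003 -0.001 -0.001] rows>= 0.2
```

>>> {"method": "step_arm", "body": {"dr": [[0,0,0],[0,0,0],[0,0,0],[0,0,0],[0,0,0],[0,0,0],[0,0,0],[0,0,0]], "xyz": [[0.01,0,0.15],[0.01,0,0.24],[0.01,0,0.24],[0.01,0,0.24],[0.01,0,0.24],[0.01,0,0.24],[0.01,0,-0.3],[0.01,0,-1.3]], "gripper": [0.1,0.1,0.1,0.33,0.33,0.35,0.35,0.35]}}

```text
time: 9.6
ee_pos: [0.5879, 0.1131, 0.0992]
tcp_rot: [180.0, -0.1, 130.6]
wrist_force: [1.4, 0.6, -0.2]
opening: 0.0296
```

```bash
python3 mv.py .4205 .3644 .05 180 0 133
```

```text
t9.60 at [0.5879 0.1131 0.0992] [ 1.7998e+02 -1.3000e-01  1.3062e+02] open 0.0296 q [11. 11.  2. 81.  0. 60.]
 xyz [7.49  0.914 1.248] dr [ 0.    -0.002 -0.041] rows>= 6.1
```

>>> {"method": "step_arm", "body": {"dr": [[0,0,0],[0,0,0],[0,0,-0.01],[0,0,-0.02],[0,0,-0.03],[0,0,-0.04],[0,0,-0.04],[0,0,-0.04]], "xyz": [[1.0,0.12,0],[2.2,0.27,0],[3.4,0.42,0],[4.6,0.56,0.2],[5.8,0.71,0.5],[6.9,0.84,0.9],[7.49,0.91,1.2],[7.49,0.91,1.3]], "gripper": [0.35,0.35,0.35,0.35,0.35,0.35,0.35,0.35]}}

```text
time: 10.4
ee_pos: [0.4201, 0.3666, 0.0483]
tcp_rot: [179.8, 0.0, 133.1]
wrist_force: [0.4, -1.5, 0.2]
opening: 0.0299
```

```bash
python3 mv.py .4205 .3644 .004 180 0 133
```

```text
t10.40 at [0.4201 0.3666 0.0483] [179.79   0.   133.13] open 0.0299 q [41.  6. -9. 75.  0. 88.]
 xyz [-0.046 -0.033  1.106] dr [0.004 0.    0.002] rows>= 0.9
```

>>> {"method": "step_arm", "body": {"dr": [[0,0,0],[0,0,0],[0,0,0],[0,0,0],[0,0,0],[0,0,0],[0,0,0],[0,0,0]], "xyz": [[-0.02,-0.02,0.3],[-0.03,-0.03,0.7],[-0.03,-0.03,1.0],[-0.03,-0.03,1.1],[-0.03,-0.03,1.1],[-0.03,-0.03,1.1],[-0.03,-0.03,1.1],[-0.03,-0.03,1.1]], "gripper": [0.35,0.35,0.35,0.35,0.1,0.1,0.1,0.1]}}

```text
time: 11.2
ee_pos: [0.4227, 0.3633, 0.006]
tcp_rot: [179.7, 0.0, 132.9]
wrist_force: [-0.8, 0.7, 0.1]
opening: 0.0191
```

```bash
python3 mv.py .5556 .084 .1 180 0 130.6
```

```text
t11.20 at [0.4227 0.3633 0.006 ] [1.7966e+02 4.0000e-02 1.3291e+02] open 0.0191 q [ 41.   7. -12.  70.  -0.  88.]
 xyz [-7.377 -2.308 -2.358] dr [0.006 0.001 0.04 ] rows>= 6.5
```

>>> {"method": "step_arm", "body": {"dr": [[0,0,0],[0,0,0],[0,0,0],[0,0,0.01],[0,0,0.02],[0,0,0.03],[0,0,0.04],[0,0,0.04]], "xyz": [[0,0,-0.6],[-0.1,0,-1.5],[-0.6,-0.2,-2.1],[-1.6,-0.5,-2.3],[-2.7,-0.85,-2.36],[-3.8,-1.2,-2.36],[-4.9,-1.53,-2.36],[-5.9,-1.84,-2.36]], "gripper": [0.1,0.1,0.1,0.1,0.1,0.1,0.1,0.1]}}

```text
time: 12.0
ee_pos: [0.5296, 0.1381, 0.1002]
tcp_rot: [179.7, 0.1, 130.6]
wrist_force: [0.8, 0.7, -1.0]
opening: 0.0192
```

```bash
python3 mv.py .5556 .084 .0385 180 0 130.6
```

```text
t12.00 at [0.5296 0.1381 0.1002] [1.7966e+02 5.0000e-02 1.3060e+02] open 0.0192 q [15.  4. -6. 80.  0. 64.]
 xyz [-1.448 -0.395  1.541] dr [0.006 0.001 0.   ] rows>= 1.7
```

>>> {"method": "step_arm", "body": {"dr": [[0,0,0],[0,0,0],[0,0,0],[0,0,0],[0,0,0],[0,0,0],[0,0,0],[0,0,0]], "xyz": [[-0.6,-0.16,0],[-1.1,-0.3,0.3],[-1.4,-0.38,0.7],[-1.45,-0.395,1.1],[-1.45,-0.395,1.25],[-1.45,-0.395,1.25],[-1.45,-0.395,1.25],[-1.45,-0.395,1.25]], "gripper": [0.1,0.1,0.1,0.1,0.1,0.1,0.1,0.1]}}

```text
time: 12.8
ee_pos: [0.5551, 0.0862, 0.0504]
tcp_rot: [179.6, 0.1, 130.7]
wrist_force: [-0.1, -0.1, 0.5]
opening: 0.0191
```

```bash
python3 mv.py .5556 .084 .0385 180 0 130.6
```

```text
t12.80 at [0.5551 0.0862 0.0504] [1.7965e+02 6.0000e-02 1.3066e+02] open 0.0191 q [ 9.  7. -8. 75.  0. 58.]
 xyz [-0.05  -0.03   0.298] dr [0.006 0.001 0.001] rows>= 0.2
```

>>> {"method": "step_arm", "body": {"dr": [[0,0,0],[0,0,0],[0,0,0],[0,0,0],[0,0,0],[0,0,0],[0,0,0],[0,0,0]], "xyz": [[-0.03,-0.02,0.15],[-0.04,-0.02,0.29],[-0.04,-0.02,0.29],[-0.04,-0.02,0.29],[-0.04,-0.02,0.29],[-0.04,-0.02,0.29],[-0.04,-0.02,-0.6],[-0.04,-0.02,-1.8]], "gripper": [0.1,0.1,0.1,0.33,0.33,0.35,0.35,0.35]}}

```text
time: 13.6
ee_pos: [0.5534, 0.0835, 0.1202]
tcp_rot: [179.9, -0.1, 130.6]
wrist_force: [0.6, -0.1, 1.7]
opening: 0.0298
```

```bash
python3 mv.py .5485 -.127 .17 180 0 87.5
```

```text
t13.60 at [0.5534 0.0835 0.1202] [ 1.7995e+02 -1.2000e-01  1.3062e+02] open 0.0298 q [ 9.  6. -2. 83.  0. 58.]
 xyz [-3.912 -3.518 -1.256] dr [ 0.    -0.002  0.753] rows>= 5.0
```

>>> {"method": "step_arm", "body": {"dr": [[0,0,0.08],[0,0,0.2],[0,0,0.33],[0,0,0.46],[0,0,0.59],[0,0,0.7],[0,0,0.753],[0,0,0.753]], "xyz": [[-0.4,-0.35,-0.5],[-1.1,-1.0,-1.0],[-1.8,-1.6,-1.26],[-2.5,-2.25,-1.26],[-3.2,-2.9,-1.26],[-3.7,-3.35,-1.26],[-3.91,-3.52,-1.26],[-3.91,-3.52,-1.26]], "gripper": [0.31,0.31,0.31,0.31,0.31,0.31,0.31,0.31]}}

```text
time: 14.4
ee_pos: [0.5496, -0.1282, 0.1714]
tcp_rot: [179.8, -0.2, 87.3]
wrist_force: [-0.3, 0.2, 0.5]
opening: 0.0266
```

```bash
python3 mv.py .5485 -.127 .12 180 0 87.5;python3 - <<'E'
from workcell import bot
import cv2,pickle,numpy as np
o=[]
for n in('scene','top'):
    c=bot.camera(n);pickle.dump(c,open(n+'4.pkl','wb'));im=c['image'][:,:,::-1]
    im=im[180:330,260:380] if n=='scene' else im[200:350,150:400]
    o.append(cv2.resize(im,None,fx=4,fy=4,interpolation=cv2.INTER_CUBIC) if n=='scene' else cv2.resize(im,None,fx=3.2,fy=3.2,interpolation=cv2.INTER_CUBIC))
    cv2.imwrite(f'pics/{n}4.png',o[-1])
E
```

```text
t14.40 at [ 0.5496 -0.1282  0.1714] [ 1.7977e+02 -1.7000e-01  8.7310e+01] open 0.0266 q [-13.   6.   4.  88.   0.  79.]
 xyz [ 0.026 -0.034  1.284] dr [ 0.004 -0.003 -0.003] rows>= 1.0
```

View pics/scene4.png

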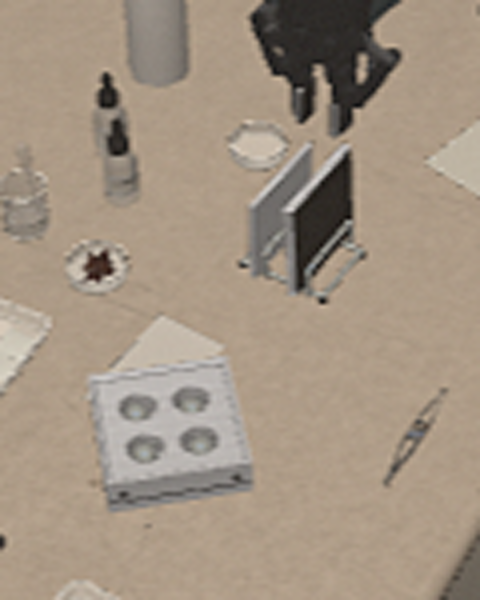

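View pics/top4.png

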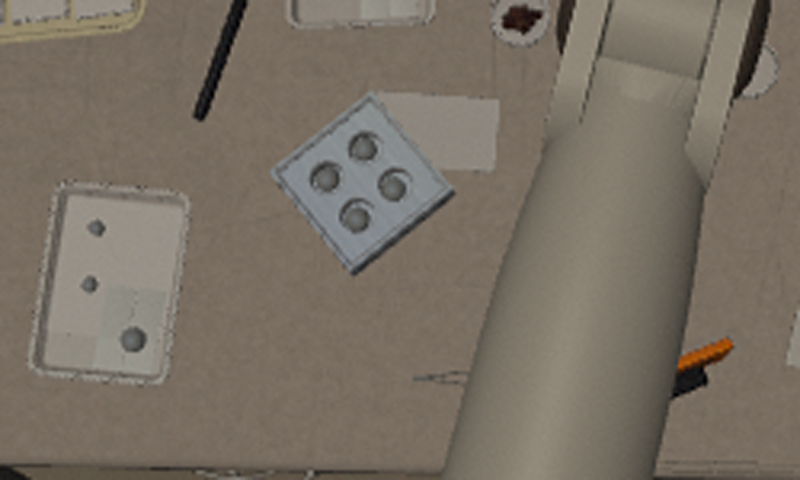

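All four wells hold a ball (top crop 365,147/326,177/394,185/355,216); tray keeps one large, two small. Now descend toward the cover's edge and check alignment.

>>> {"method": "step_arm", "body": {"dr": [[0,0,0],[0,0,0],[0,0,0],[0,0,0],[0,0,0],[0,0,0],[0,0,0],[0,0,0]], "xyz": [[0,0,0.2],[0.02,-0.02,0.5],[0.02,-0.02,0.8],[0.02,-0.02,1.1],[0.02,-0.02,1.3],[0.02,-0.02,1.36],[0.02,-0.02,1.36],[0.02,-0.02,1.36]], "gripper": [0.31,0.31,0.31,0.31,0.31,0.31,0.31,0.31]}}

```text
time: 15.3
ee_pos: [0.5494, -0.1259, 0.1173]
tcp_rot: [179.7, -0.2, 87.5]
wrist_force: [-0.4, -0.3, -0.1]
opening: 0.0264
```

```bash
python3 mv.py .5485 -.127 .082 180 0 87.5;python3 - <<'E'
from workcell import bot
import cv2,pickle,numpy as np
for n in('scene',):
    c=bot.camera(n);pickle.dump(c,open(n+'5.pkl','wb'));im=c['image'][:,:,::-1]
    im=im[190:265,305:375]
    cv2.imwrite(f'pics/{n}5.png',cv2.resize(im,None,fx=8,fy=8,interpolation=cv2.INTER_CUBIC))
E
```

```text
t15.30 at [ 0.5494 -0.1259  0.1173] [ 1.7974e+02 -1.7000e-01  8.7480e+01] open 0.0264 q [-13.   6.  -2.  82.   0.  80.]
 xyz [-0.032 -0.025  0.883] dr [ 0.005 -0.003 -0.   ] rows>= 0.7
```

View pics/scene5.png

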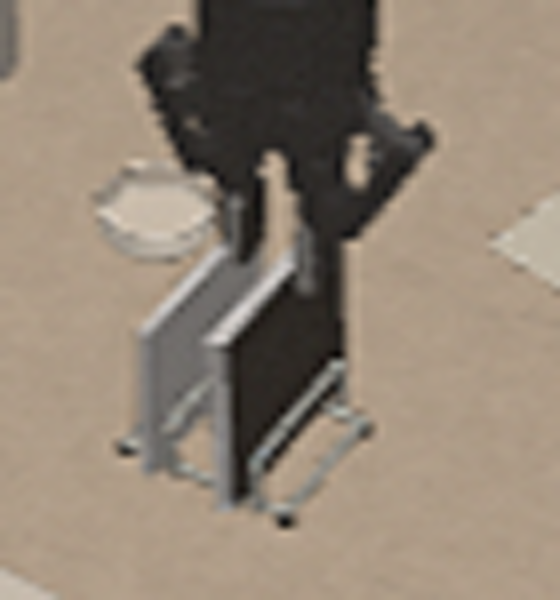

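```bash
python3 - <<'E'
from h import *
c,=load('scene5.pkl')
for p in([.549,-.126,.117],[.549,-.126,.12],[.5485,-.127,.109],[.5435,-.127,.109],[.5535,-.127,.109],[.549+.013,-.126,.117],[.549-.013,-.126,.117],[.549+.0277,-.126,.117],[.549-.0277,-.126,.117],[.5875,-.126,.097]):
    print(p,np.round((proj(c,[p])[0]-[305,190])*8+4))
E
```

```text
[0.549, -0.126, 0.117] [282. 270.]
[0.549, -0.126, 0.12] [282. 265.]
[0.5485, -0.127, 0.109] [284. 283.]
[0.5435, -0.127, 0.109] [294. 287.]
[0.5535, -0.127, 0.109] [274. 279.]
[0.562, -0.126, 0.117] [256. 260.]
[0.536, -0.126, 0.117] [309. 280.]
[0.5767, -0.126, 0.117] [226. 249.]
[0.5213000000000001, -0.126, 0.117] [339. 292.]
[0.5875, -0.126, 0.097] [204. 274.]
```

```bash
python3 - <<'E'
from h import *
c,=load('scene5.pkl')
X=[.5685,-.127,np.radians(-2.5)]
C=rect(10,102,109)/1000;C[:,0]-=.02
F=np.r_[rect(26,22,117)]/1000
overlay(c,[(tf(X,C),(0,0,255)),(tf([.549,-.126,np.radians(-2.5)],F),(0,255,0))],(305,190,375,265),8,'pics/s5b.png')
E
```

```text
(no output)
```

View pics/s5b.png

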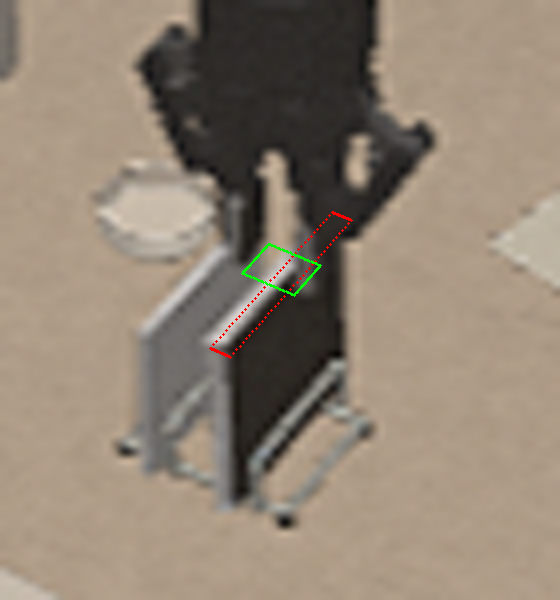

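The jaws straddle the cover's edge (crop 285,270) with room both sides. Descend and close.

>>> {"method": "step_arm", "body": {"dr": [[0,0,0],[0,0,0],[0,0,0],[0,0,0],[0,0,0],[0,0,0],[0,0,0],[0,0,0]], "xyz": [[-0.02,0,0.2],[-0.03,0,0.45],[-0.03,0,0.7],[-0.03,0,0.86],[-0.03,0,0.88],[-0.03,0,0.88],[-0.03,0,0.88],[-0.03,0,0.88]], "gripper": [0.31,0.31,0.31,0.31,0.31,0.05,0.05,0.05], "squeeze": 80}}

```text
time: 16.15
ee_pos: [0.5493, -0.1269, 0.0819]
tcp_rot: [179.8, -0.2, 87.5]
wrist_force: [0.8, 0.4, -2.7]
opening: 0.0086
```

```bash
python3 mv.py .5485 -.127 .082 180 0 87.5
```

```text
t16.15 at [ 0.5493 -0.1269  0.0819] [179.77  -0.18  87.48] open 0.0086 q [-13.   6.  -5.  78.   0.  79.]
 xyz [-0.004 -0.02  -0.004] dr [ 0.004 -0.003 -0.   ] rows>= 0.0
```

>>> {"method": "step_arm", "body": {"dr": [[0,0,0],[0,0,0],[0,0,0],[0,0,0],[0,0,0],[0,0,0],[0,0,0],[0,0,0]], "xyz": [[0,0,0],[0,0,-0.1],[0,0,-0.4],[0,0,-0.9],[0,0,-1.6],[0,0,-2.4],[0,0,-3.2],[0,0,-3.8]], "gripper": [0.05,0.05,0.05,0.05,0.05,0.05,0.05,0.05]}}

```text
time: 16.95
ee_pos: [0.5488, -0.1274, 0.237]
tcp_rot: [179.6, -0.1, 87.5]
wrist_force: [0.6, 0.1, -3.8]
opening: 0.0087
```

```bash
python3 mv.py .43 -.33 .235 180 0 55 ;python3 - <<'E'
from workcell import bot
import cv2,pickle,numpy as np
for n in('scene',):
    c=bot.camera(n);pickle.dump(c,open(n+'6.pkl','wb'));im=c['image'][:,:,::-1]
    im=im[150:265,295:455]
    cv2.imwrite(f'pics/{n}6.png',cv2.resize(im,None,fx=5,fy=5,interpolation=cv2.INTER_CUBIC))
E
```

```text
t16.95 at [ 0.5488 -0.1274  0.237 ] [ 1.7963e+02 -1.5000e-01  8.7480e+01] open 0.0087 q [-13.   7.  12.  96.   0.  79.]
 xyz [-5.191 -2.744  0.019] dr [ 0.006 -0.004  0.567] rows>= 4.7
```

View pics/scene6.png

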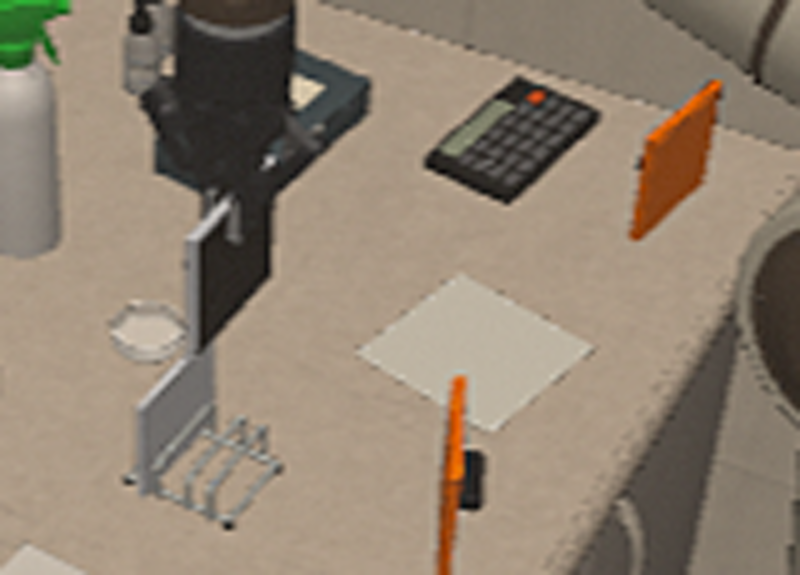

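Cover is out of the rack, hanging straight; the plate stayed (crop 180,420). Carry over to the mat.

```bash
python3 mv.py .427 -.330 .235 150 0 52.3 .4376 -.338 .2 112 0 52.3
```

```text
t17.00 at [ 0.5495 -0.1276  0.2406] [ 1.7937e+02 -1.0000e-01  8.7480e+01] open 0.0088 q [-13.   7.  13.  96.   0.  79.]
 xyz [-5.191 -2.838  0.101] dr [-0.497 -0.166  0.598] rows>= 5.3
t17.00 at [ 0.5495 -0.1276  0.2406] [ 1.7937e+02 -1.0000e-01  8.7480e+01] open 0.0088 q [-13.   7.  13.  96.   0.  79.]
 xyz [-5.381 -2.575  0.978] dr [-1.138 -0.368  0.536] rows>= 8.7
```

>>> {"method": "step_arm", "body": {"dr": [[-0.02,-0.01,0.04],[-0.08,-0.03,0.11],[-0.16,-0.05,0.2],[-0.25,-0.08,0.3],[-0.33,-0.11,0.4],[-0.41,-0.14,0.5],[-0.47,-0.16,0.57],[-0.5,-0.166,0.6]], "xyz": [[-0.3,-0.16,0],[-0.9,-0.5,0],[-1.8,-1.0,0],[-2.7,-1.5,0],[-3.6,-2.0,0],[-4.4,-2.4,0.05],[-5.0,-2.7,0.1],[-5.2,-2.84,0.1]], "gripper": [0.05,0.05,0.05,0.05,0.05,0.05,0.05,0.05]}}

```text
time: 17.8
ee_pos: [0.4238, -0.3312, 0.2278]
tcp_rot: [150.1, 0.1, 51.9]
wrist_force: [0.6, 0.6, -3.0]
opening: 0.0084
```

```bash
python3 mv.py .4376 -.338 .17 112 0 52.3
```

```text
t17.80 at [ 0.4238 -0.3312  0.2278] [1.5011e+02 1.0000e-01 5.1920e+01] open 0.0084 q [-38. -27. -24.  63.  -0.  90.]
 xyz [ 0.08  -0.393  1.44 ] dr [-0.665  0.006 -0.003] rows>= 4.4
```

>>> {"method": "step_arm", "body": {"dr": [[-0.05,0,0],[-0.14,0,0],[-0.24,0,0],[-0.34,0,0],[-0.45,0,0],[-0.55,0,0],[-0.63,0,0],[-0.665,0,0]], "xyz": [[0,-0.02,0.1],[0.02,-0.07,0.3],[0.03,-0.13,0.5],[0.04,-0.2,0.7],[0.05,-0.26,0.95],[0.06,-0.33,1.2],[0.07,-0.37,1.37],[0.08,-0.39,1.44]], "gripper": [0.05,0.05,0.05,0.05,0.05,0.05,0.05,0.05]}}

```text
time: 18.6
ee_pos: [0.4674, -0.3577, 0.1577]
tcp_rot: [112.7, 0.1, 52.2]
wrist_force: [-0.3, 0.1, -3.6]
opening: 0.0087
```

```bash
python3 mv.py .4376 -.338 .06 112 0 52.3;python3 - <<'E'
from workcell import bot
import cv2,pickle,numpy as np
for n in('scene','top'):
    c=bot.camera(n);pickle.dump(c,open(n+'7.pkl','wb'));im=c['image'][:,:,::-1]
    im=im[130:265,335:495] if n=='scene' else im[230:400,310:510]
    cv2.imwrite(f'pics/{n}7.png',cv2.resize(im,None,fx=4,fy=4,interpolation=cv2.INTER_CUBIC))
E
```

```text
t18.60 at [ 0.4674 -0.3577  0.1577] [112.71   0.12  52.18] open 0.0087 q [-37. -48. -65.   6.  -1.  90.]
 xyz [-0.062 -2.596  0.121] dr [-0.012  0.003  0.001] rows>= 2.1
```

View pics/scene7.png

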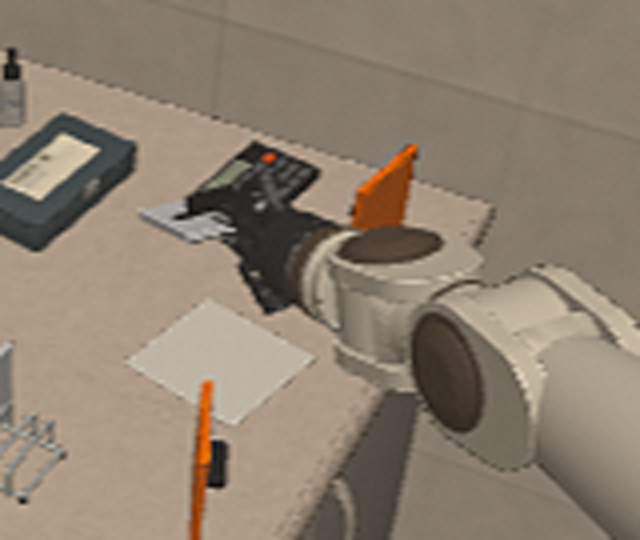

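View pics/top7.png

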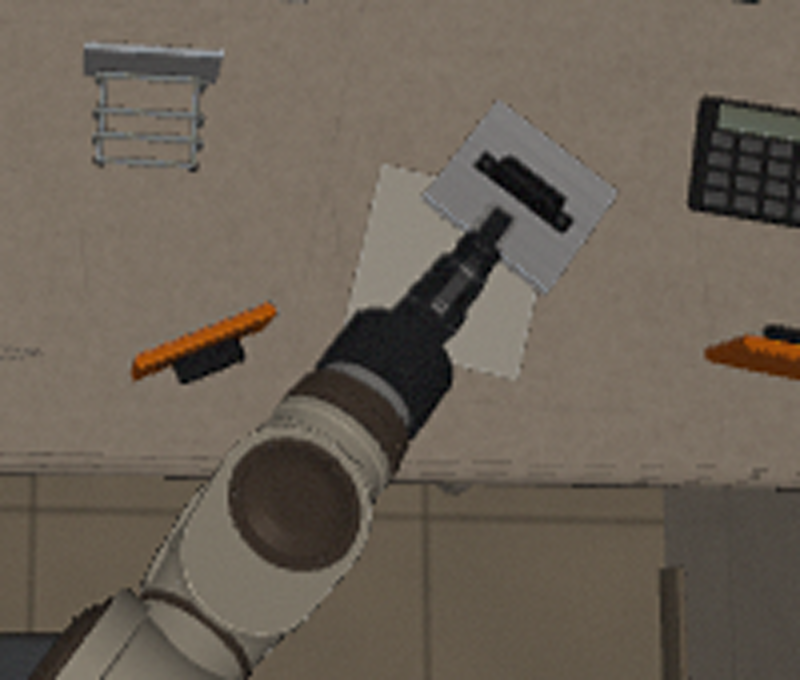

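```bash
python3 mv.py .479 -.370 .07 112 0 52.3; python3 -c "
from h import *
T,=load('top0.pkl')
print(unproj(T,[[383,221],[485,270]],.01))"
```

```text
t18.70 at [ 0.4673 -0.3576  0.1578] [112.85   0.12  52.18] open 0.0091 q [-37. -48. -65.   6.  -1.  90.]
 xyz [-0.062 -1.86   1.241] dr [-0.015  0.003  0.001] rows>= 1.8
[[ 0.6746705  -0.23575458  0.01      ]
 [ 0.53256425 -0.5326355   0.01      ]]
```

>>> {"method": "step_arm", "body": {"dr": [[0,0,0],[0,0,0],[0,0,0],[0,0,0],[-0.01,0,0],[-0.01,0,0],[-0.01,0,0],[-0.01,0,0]], "xyz": [[-0.02,-0.1,0.2],[-0.04,-0.3,0.5],[-0.06,-0.6,0.8],[-0.06,-0.85,0.8],[-0.06,-0.98,0.8],[-0.06,-0.98,0.8],[-0.06,-0.98,0.8],[-0.06,-0.98,0.8]], "gripper": [0.05,0.05,0.05,0.05,0.05,0.05,0.05,0.05]}}

```text
time: 19.5
ee_pos: [0.4854, -0.3748, 0.1204]
tcp_rot: [112.4, 0.1, 52.2]
wrist_force: [-1.0, -0.4, -3.9]
opening: 0.0086
```

```bash
python3 mv.py .479 -.370 .045 112 0 52.3 .4747 -.3669 .045 112 0 52.3
```

```text
t19.50 at [ 0.4854 -0.3748  0.1204] [112.39   0.12  52.17] open 0.0086 q [-38. -39. -66.  -5.  -0.  90.]
 xyz [ 1.000e-03 -1.819e+00  5.330e-01] dr [-0.007  0.003  0.001] rows>= 1.5
t19.50 at [ 0.4854 -0.3748  0.1204] [112.39   0.12  52.17] open 0.0086 q [-38. -39. -66.  -5.  -0.  90.]
 xyz [-0.004 -1.869  0.411] dr [-0.007  0.003  0.001] rows>= 1.5
```

```bash
python3 mv.py .457 -.353 .09 130 0 52.3 .457 -.353 .058 130 0 52.3
```

```text
t19.50 at [ 0.4854 -0.3748  0.1204] [112.39   0.12  52.17] open 0.0086 q [-38. -39. -66.  -5.  -0.  90.]
 xyz [-0.003 -1.043 -0.538] dr [0.307 0.003 0.001] rows>= 2.1
t19.50 at [ 0.4854 -0.3748  0.1204] [112.39   0.12  52.17] open 0.0086 q [-38. -39. -66.  -5.  -0.  90.]
 xyz [-1.000e-03 -1.783e+00 -2.330e-01] dr [0.307 0.003 0.001] rows>= 2.1
```

>>> {"method": "step_arm", "body": {"dr": [[0.04,0,0],[0.1,0,0],[0.17,0,0],[0.24,0,0],[0.29,0,0],[0.307,0,0],[0.307,0,0],[0.307,0,0]], "xyz": [[0,-0.1,-0.07],[0,-0.3,-0.17],[0,-0.55,-0.3],[0,-0.8,-0.43],[0,-0.98,-0.51],[0,-1.04,-0.54],[0,-1.04,-0.54],[0,-1.04,-0.54]], "gripper": [0.05,0.05,0.05,0.05,0.05,0.05,0.05,0.05]}}

```text
time: 20.3
ee_pos: [0.457, -0.3528, 0.0891]
tcp_rot: [130.0, 0.1, 52.2]
wrist_force: [0.0, -0.7, -3.5]
opening: 0.0085
```

```bash
python3 mv.py .455 -.352 .0545 130 0 52.3;python3 - <<'E'
from workcell import bot
import cv2,pickle,numpy as np
for n in('scene',):
    c=bot.camera(n);pickle.dump(c,open(n+'8.pkl','wb'));im=c['image'][:,:,::-1]
    im=im[150:265,345:455]
    cv2.imwrite(f'pics/{n}8.png',cv2.resize(im,None,fx=5,fy=5,interpolation=cv2.INTER_CUBIC))
E
```

```text
t20.30 at [ 0.457  -0.3528  0.0891] [1.2999e+02 1.2000e-01 5.2180e+01] open 0.0085 q [-38. -37. -56.  22.  -0.  90.]
 xyz [-0.013 -0.694  0.517] dr [0.    0.003 0.   ] rows>= 0.7
```

View pics/scene8.png

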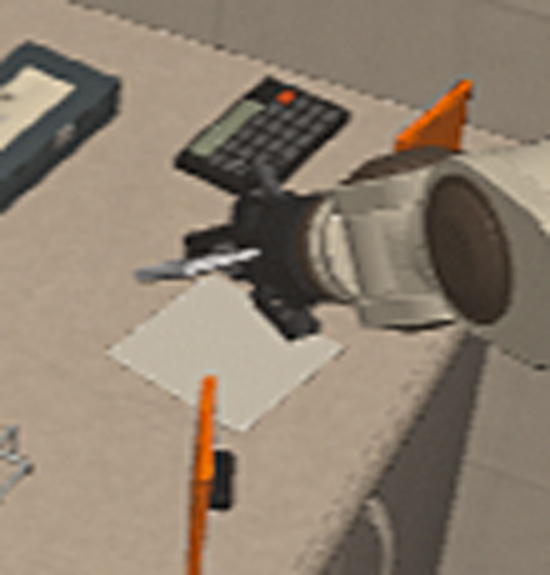

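>>> {"method": "step_arm", "body": {"dr": [[0,0,0],[0,0,0],[0,0,0],[0,0,0],[0,0,0],[0,0,0],[0,0,0],[0,0,0]], "xyz": [[0,-0.1,0.07],[0,-0.25,0.19],[-0.01,-0.4,0.3],[-0.01,-0.55,0.41],[-0.01,-0.63,0.47],[-0.01,-0.67,0.5],[-0.01,-0.67,0.5],[-0.01,-0.67,0.5]], "gripper": [0.05,0.05,0.05,0.05,0.05,0.05,0.05,0.05]}}

```text
time: 21.15
ee_pos: [0.4552, -0.352, 0.056]
tcp_rot: [130.0, 0.1, 52.2]
wrist_force: [-0.6, -0.4, -3.0]
opening: 0.0087
```

```bash
python3 mv.py .455 -.352 .0545 130 0 52.3;python3 - <<'E'
from workcell import bot
import cv2,pickle,numpy as np
for n in('scene',):
    c=bot.camera(n);pickle.dump(c,open(n+'9.pkl','wb'));im=c['image'][:,:,::-1]
    im=im[180:260,355:435]
    cv2.imwrite(f'pics/{n}9.png',cv2.resize(im,None,fx=7,fy=7,interpolation=cv2.INTER_CUBIC))
E
```

```text
t21.15 at [ 0.4552 -0.352   0.056 ] [1.3003e+02 1.2000e-01 5.2170e+01] open 0.0087 q [-38. -36. -59.  17.  -0.  90.]
 xyz [-0.002 -0.031  0.02 ] dr [-0.     0.003  0.   ] rows>= 0.0
```

View pics/scene9.png

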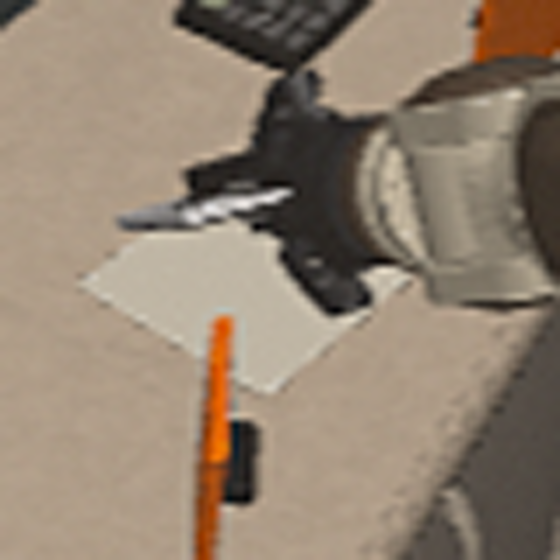

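>>> {"method": "step_arm", "body": {"dr": [[0,0,0],[0,0,0],[0,0,0],[0,0,0],[0,0,0],[0,0,0],[0,0,0],[0,0,0]], "xyz": [[0,-0.03,0.02],[0,-0.06,0.04],[0,-0.06,0.05],[0,-0.06,0.05],[0,-0.06,0.05],[0,-0.06,0.05],[0,-0.06,0.05],[0,-0.06,0.05]], "gripper": [0.05,0.05,0.05,0.05,0.1,0.15,0.2,0.25]}}

```text
time: 22.0
ee_pos: [0.4547, -0.3516, 0.0516]
tcp_rot: [130.1, 0.1, 52.2]
wrist_force: [-0.8, -0.5, -1.6]
opening: 0.0213
```

```bash
python3 mv.py .455 -.352 .0545 130 0 52.3;python3 - <<'E'
from workcell import bot
import cv2,pickle,numpy as np
for n in('scene','top'):
    c=bot.camera(n);pickle.dump(c,open(n+'10.pkl','wb'));im=c['image'][:,:,::-1]
    im=im[180:260,355:435] if n=='scene' else im[240:350,380:470]
    cv2.imwrite(f'pics/{n}10.png',cv2.resize(im,None,fx=5,fy=5,interpolation=cv2.INTER_CUBIC))
a,b=cv2.imread('pics/scene10.png'),cv2.imread('pics/top10.png');a=cv2.copyMakeBorder(a,0,b.shape[0]-a.shape[0],0,0,0);cv2.imwrite('pics/j10.png',np.hstack([a,b])[:,:800])
E
```

```text
t22.00 at [ 0.4547 -0.3516  0.0516] [1.3013e+02 1.2000e-01 5.2180e+01] open 0.0213 q [-38. -35. -59.  17.  -0.  90.]
 xyz [-0.003  0.062 -0.037] dr [-0.002  0.003  0.   ] rows>= 0.1
```

View pics/j10.png

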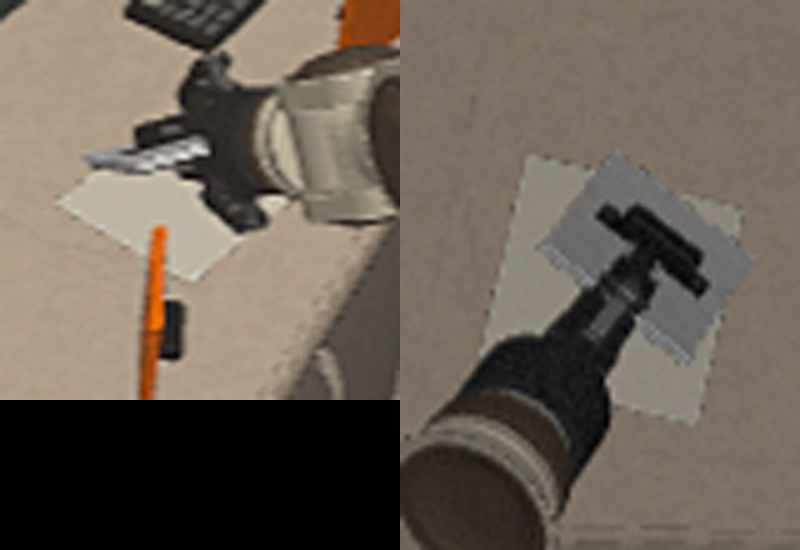

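>>> {"method": "step_arm", "body": {"dr": [[0,0,0],[0,0,0],[0,0,0],[0,0,0],[0,0,0],[0,0,0],[0,0,0],[0,0,0]], "xyz": [[0,-0.08,-0.12],[0,-0.2,-0.2],[0,-0.33,-0.15],[0,-0.46,-0.05],[0,-0.58,0.05],[0,-0.66,0.15],[0,-0.71,0.2],[0,-0.71,0.2]], "gripper": [0.28,0.28,0.28,0.28,0.28,0.28,0.28,0.28]}}

```text
time: 22.9
ee_pos: [0.4452, -0.3443, 0.0246]
tcp_rot: [130.1, 0.1, 52.2]
wrist_force: [0.8, 0.8, -0.8]
opening: 0.0237
```

```bash
python3 mv.py .455 -.352 .0545 130 0 52.3;python3 - <<'E'
from workcell import bot
import cv2,pickle,numpy as np
for n in('scene','top'):
    c=bot.camera(n);pickle.dump(c,open(n+'11.pkl','wb'));im=c['image'][:,:,::-1]
    im=im[180:260,355:435] if n=='scene' else im[240:350,380:470]
    cv2.imwrite(f'pics/{n}11.png',cv2.resize(im,None,fx=5,fy=5,interpolation=cv2.INTER_CUBIC))
a,b=cv2.imread('pics/scene11.png'),cv2.imread('pics/top11.png');a=cv2.copyMakeBorder(a,0,b.shape[0]-a.shape[0],0,0,0);cv2.imwrite('pics/j11.png',np.hstack([a,b])[:,:800])
E
```

```text
t22.90 at [ 0.4452 -0.3443  0.0246] [1.3013e+02 1.2000e-01 5.2170e+01] open 0.0237 q [-38. -36. -62.  14.  -0.  90.]
 xyz [-0.003  0.771 -0.244] dr [-0.002  0.003  0.   ] rows>= 0.6
```

View pics/j11.png

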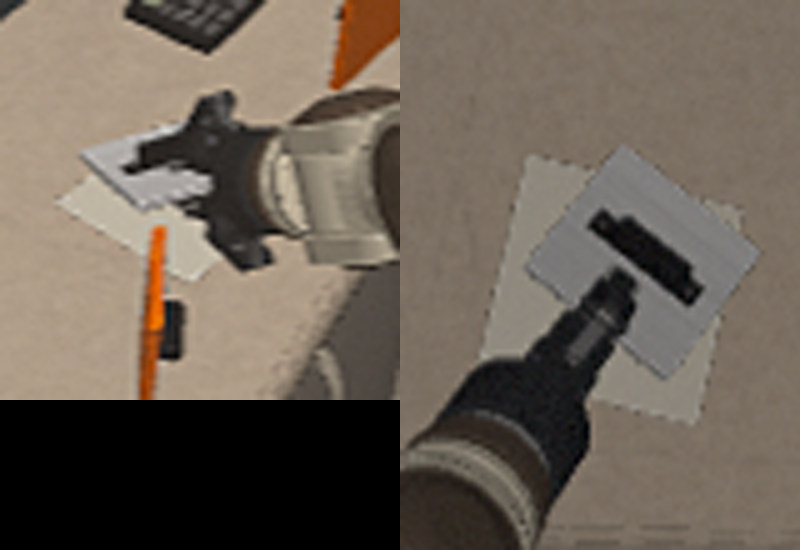

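>>> {"method": "step_arm", "body": {"dr": [[0.02,0,0],[0.05,0,0],[0.08,0,0],[0.1,0,0],[0.12,0,0],[0.12,0,0],[0.12,0,0],[0.12,0,0]], "xyz": [[0,-0.08,-0.1],[0,-0.18,-0.22],[0,-0.28,-0.34],[0,-0.38,-0.46],[0,-0.45,-0.55],[0,-0.45,-0.55],[0,-0.45,-0.7],[0,-0.4,-1.2]], "gripper": [0.28,0.28,0.28,0.28,0.28,0.28,0.28,0.28]}}

```text
time: 23.8
ee_pos: [0.4077, -0.3152, 0.0429]
tcp_rot: [137.1, 0.1, 52.2]
wrist_force: [-0.2, -0.3, 0.0]
opening: 0.0239
```

```bash
python3 mv.py .33 -.255 .15 130 0 52.3;python3 - <<'E'
from workcell import bot
import cv2,pickle,numpy as np
for n in('scene','top'):
    c=bot.camera(n);pickle.dump(c,open(n+'12.pkl','wb'));im=c['image'][:,:,::-1]
    im=im[180:260,355:435] if n=='scene' else im[240:350,380:470]
    cv2.imwrite(f'pics/{n}12.png',cv2.resize(im,None,fx=5,fy=5,interpolation=cv2.INTER_CUBIC))
a,b=cv2.imread('pics/scene12.png'),cv2.imread('pics/top12.png');a=cv2.copyMakeBorder(a,0,b.shape[0]-a.shape[0],0,0,0);cv2.imwrite('pics/j12.png',np.hstack([a,b])[:,:800])
E
```

```text
t23.80 at [ 0.4077 -0.3152  0.0429] [1.3706e+02 1.2000e-01 5.2180e+01] open 0.0239 q [-38. -43. -59.  31.  -0.  90.]
 xyz [-0.009  0.026 -3.634] dr [-0.123  0.003  0.   ] rows>= 2.9
```

View pics/j12.png

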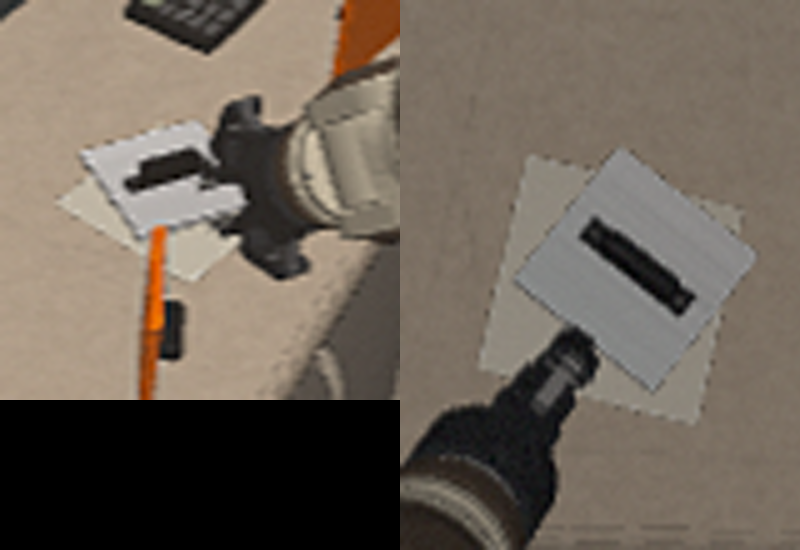

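Cover lies flat on the mat, handle up (top crop handle 638,265). Raise and get the tool vertical.

```bash
python3 mv.py .39 -.302 .17 165 0 52.3
```

```text
t23.90 at [ 0.4084 -0.3157  0.0464] [1.3674e+02 1.2000e-01 5.2180e+01] open 0.024 q [-38. -43. -59.  31.  -0.  90.]
 xyz [-0.018  1.699 -2.643] dr [ 0.493  0.003 -0.001] rows>= 3.3
```

>>> {"method": "step_arm", "body": {"dr": [[0,0,0],[0,0,0],[0.05,0,0],[0.15,0,0],[0.27,0,0],[0.38,0,0],[0.46,0,0],[0.49,0,0]], "xyz": [[0,0,-0.6],[0,0.2,-1.2],[0,0.6,-1.8],[0,1.0,-2.2],[0,1.4,-2.5],[0,1.6,-2.6],[0,1.7,-2.64],[0,1.7,-2.64]], "gripper": [0.35,0.4,0.45,0.45,0.45,0.45,0.45,0.45]}}

```text
time: 24.7
ee_pos: [0.3924, -0.3029, 0.1682]
tcp_rot: [165.1, 0.1, 52.2]
wrist_force: [-0.6, -0.3, -0.5]
opening: 0.0382
```

```bash
python3 - <<'E'
from workcell import bot
import cv2,pickle,numpy as np
from h import *
cs=[]
for n in('scene','top'):
    c=bot.camera(n);pickle.dump(c,open(n+'13.pkl','wb'));cs.append(c)
M=np.r_[rect(102,102,12),rect(14,50,30)]/1000
b=[(.42,.52),(-.42,-.31),(np.radians(-60),np.radians(-15))]
for k in([cs[0]],[cs[1]],cs):
    x,v=fit(k,M,b);print(np.round(x[:2],4),np.degrees(x[2]),v)
overlay(cs[1],[(tf(x,M),(0,0,255))],(380,240,470,350),5,'pics/a.png');overlay(cs[0],[(tf(x,M),(0,0,255))],(355,180,425,260),5,'pics/b.png')
a,b=cv2.imread('pics/b.png'),cv2.imread('pics/a.png');a=cv2.copyMakeBorder(a,0,b.shape[0]-a.shape[0],0,0,0);cv2.imwrite('pics/j13.png',np.hstack([a,b])[:,:800])
E
python3 mv.py .46 -.355 .12 180 0 52.3
```

```text
[ 0.465  -0.3641] -37.91259884325412 120.8792495727539
[ 0.4673 -0.3521] -37.19721022531457 90.8625717163086
[ 0.4678 -0.353 ] -33.77513249697757 194.48233032226562
t24.80 at [ 0.3918 -0.3025  0.1671] [1.6507e+02 1.2000e-01 5.2170e+01] open 0.0383 q [-38. -19. -20.  74.  -0.  90.]
 xyz [0.012 1.777 1.693] dr [ 0.261  0.002 -0.002] rows>= 2.0
```

View pics/j13.png

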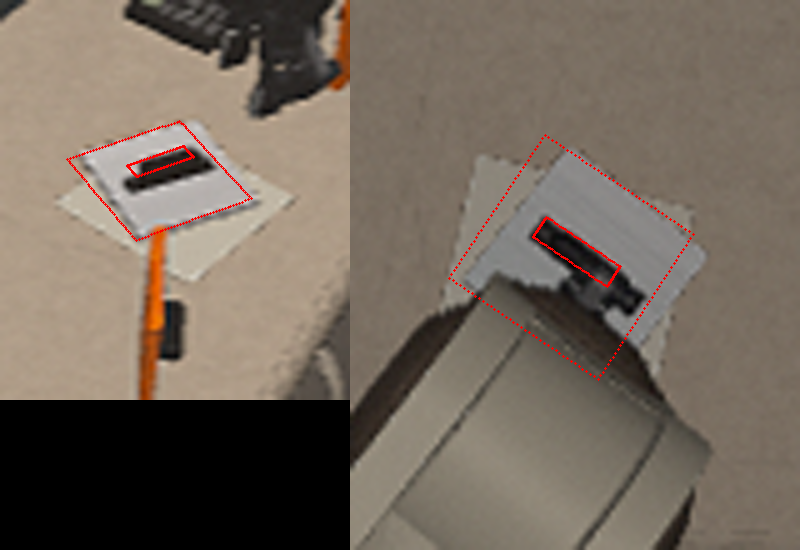

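```bash
python3 - <<'E'
from h import *
T,S=load('top12.pkl','scene13.pkl')
M=np.r_[rect(102,102,12),rect(102,102,12)]/1000
b=[(.43,.49),(-.40,-.34),(np.radians(-55),np.radians(-25))]
for n,k in(('T',[T]),('S',[S]),('TS',[T,S])):
    x,v=fit(k,M,b,1.0);print(n,np.round(x[:2],4),np.degrees(x[2]),v)
for n,c,box in(('T',T,(380,240,470,350)),('S',S,(355,180,425,260))):
    g=c['image'].max(2);m=np.zeros_like(g)
    reg=g<60
    # component near predicted centre
    u=proj(c,[[.462,-.36,.026]])[0];k,l,st,ce=cv2.connectedComponentsWithStats(reg.astype(np.uint8))
    i=min(range(1,k),key=lambda i:np.linalg.norm(ce[i]-u)+(999 if st[i,4]<40 else 0));print(n,u,ce[i],st[i],unproj(c,[ce[i]],.023))
N=np.r_[rect(102,102,12),rect(14,50,30)]/1000
overlay(T,[(tf(x,N),(0,0,255))],(380,240,470,350),5,'pics/a.png');overlay(S,[(tf(x,N),(0,0,255))],(355,180,425,260),5,'pics/b.png')
a,b=cv2.imread('pics/b.png'),cv2.imread('pics/a.png');a=cv2.copyMakeBorder(a,0,b.shape[0]-a.shape[0],0,0,0);cv2.imwrite('pics/j14.png',np.hstack([a,b])[:,:800])
E
```

```text
T [ 0.4708 -0.3472] -32.62150651327823 45.21845245361328
S [ 0.4629 -0.3638] -36.72257872138056 76.05022430419922
TS [ 0.4622 -0.3634] -36.354336128974786 117.19033813476562
T [427.19602128 292.2298605 ] [427.02877698 292.78417266] [416 284  23  19 139] [[ 0.46081511 -0.3600092   0.023     ]]
S [388.76556265 212.12787615] [388.29411765 213.41176471] [380 210  17   8  68] [[ 0.46168238 -0.35559159  0.023     ]]
```

View pics/j14.png

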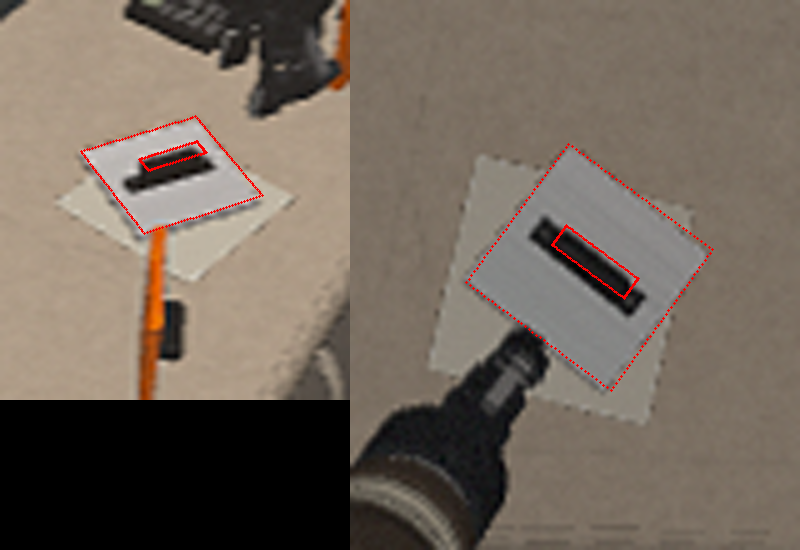

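```bash
python3 mv.py .461 -.361 .06 180 0 52.6
```

```text
t24.80 at [ 0.3918 -0.3025  0.1671] [1.6507e+02 1.2000e-01 5.2170e+01] open 0.0383 q [-38. -19. -20.  74.  -0.  90.]
 xyz [-0.089  1.498  3.171] dr [ 0.261  0.003 -0.007] rows>= 2.8
```

>>> {"method": "step_arm", "body": {"dr": [[0.04,0,0],[0.1,0,0],[0.17,0,0],[0.22,0,0],[0.26,0,-0.007],[0.26,0,-0.007],[0.26,0,-0.007],[0.26,0,-0.007]], "xyz": [[-0.02,0.4,0.4],[-0.04,0.9,1.0],[-0.07,1.3,1.6],[-0.09,1.5,2.2],[-0.09,1.5,2.7],[-0.09,1.5,3.05],[-0.09,1.5,3.17],[-0.09,1.5,3.17]], "gripper": [0.45,0.45,0.45,0.45,0.45,0.45,0.45,0.45]}}

```text
time: 25.6
ee_pos: [0.4596, -0.3599, 0.0607]
tcp_rot: [179.9, 0.2, 52.6]
wrist_force: [-1.4, 0.8, 0.1]
opening: 0.0384
```

```bash
python3 mv.py .461 -.361 .0155 180 0 52.6;python3 - <<'E'
from workcell import bot
import cv2,pickle,numpy as np
for n in('scene',):
    c=bot.camera(n);pickle.dump(c,open(n+'15.pkl','wb'));im=c['image'][:,:,::-1]
    im=im[170:250,355:435]
    cv2.imwrite(f'pics/{n}15.png',cv2.resize(im,None,fx=7,fy=7,interpolation=cv2.INTER_CUBIC))
E
```

```text
t25.60 at [ 0.4596 -0.3599  0.0607] [1.7986e+02 1.7000e-01 5.2570e+01] open 0.0384 q [-38.  10.  -4.  77.  -0.  89.]
 xyz [0.004 0.042 1.13 ] dr [ 0.002  0.003 -0.001] rows>= 0.9
```

View pics/scene15.png

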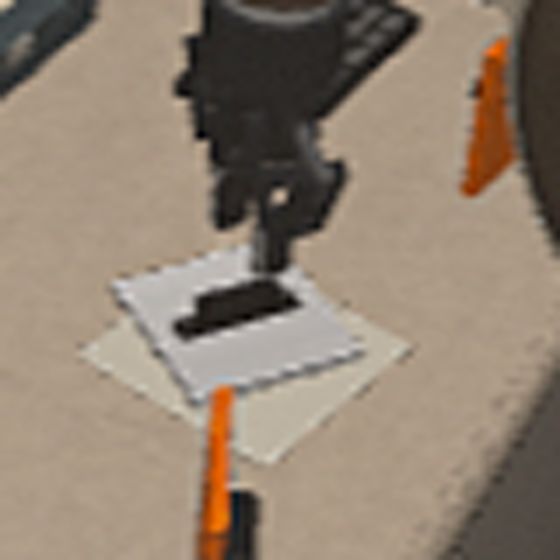

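```bash
python3 - <<'E'
from h import *
c,=load('scene15.pkl')
for p in([.4596,-.36,.061],[.4596,-.36,.0155],[.461,-.361,.012],[.461,-.361,.030]):
    print(p,np.round((proj(c,[p])[0]-[355,170])*7+3.5))
r=np.array([.795,-.606])
for d in(-.019,.019):print(np.round((proj(c,[[.4596+d*r[0],-.36+d*r[1],.062]])[0]-[355,170])*7+3.5))
E
```

```text
[0.4596, -0.36, 0.061] [250. 251.]
[0.4596, -0.36, 0.0155] [242. 314.]
[0.461, -0.361, 0.012] [240. 317.]
[0.461, -0.361, 0.03] [243. 292.]
[267. 271.]
[233. 229.]
```

Near finger tip at (270,268) matches the prediction; handle at (243,295) lies between the jaws. Descend and grip.

>>> {"method": "step_arm", "body": {"dr": [[0,0,0],[0,0,0],[0,0,0],[0,0,0],[0,0,0],[0,0,0],[0,0,0],[0,0,0]], "xyz": [[0,0.03,0.25],[0,0.03,0.6],[0,0.03,0.95],[0,0.03,1.1],[0,0.03,1.12],[0,0.03,1.12],[0,0.03,1.12],[0,0.03,1.12]], "gripper": [0.45,0.45,0.45,0.45,0.45,0.05,0.05,0.05], "squeeze": 60}}

```text
time: 26.45
ee_pos: [0.4613, -0.3615, 0.0167]
tcp_rot: [179.8, 0.2, 52.6]
wrist_force: [-0.2, 0.8, 1.0]
opening: 0.0121
```

>>> {"method": "step_arm", "body": {"dr": [[0,0,0],[0,0,0],[0,0,0],[0,0,0],[0,0,0],[0,0,0],[0,0,0],[0,0,0]], "xyz": [[0,0,0],[0,0,0],[0,0,0],[0,0,0],[0,0,0],[0,0,0],[0,0,0],[0,0,0]], "gripper": [0.05,0.05,0.05,0.05,0.05,0.05,0.05,0.05]}}

```text
time: 27.25
ee_pos: [0.4613, -0.3614, 0.0167]
tcp_rot: [179.8, 0.2, 52.6]
wrist_force: [-0.2, -0.2, 5.1]
opening: 0.012
```

```bash
python3 mv.py .461 -.361 .0155 180 0 52.6
```

```text
t27.25 at [ 0.4613 -0.3614  0.0167] [1.7984e+02 1.7000e-01 5.2570e+01] open 0.012 q [-38.  11.  -7.  72.  -0.  89.]
 xyz [ 0.005 -0.013  0.03 ] dr [ 0.003  0.003 -0.   ] rows>= 0.0
```

>>> {"method": "step_arm", "body": {"dr": [[0,0,0],[0,0,0],[0,0,0],[0,0,0],[0,0,0],[0,0,0],[0,0,0],[0,0,0]], "xyz": [[0,0,-0.1],[0,0,-0.4],[0,0,-0.9],[0,0,-1.6],[0,0,-2.4],[0,0,-3.2],[0,0,-3.9],[0,0,-4.2]], "gripper": [0.05,0.05,0.05,0.05,0.05,0.05,0.05,0.05]}}

```text
time: 28.05
ee_pos: [0.4616, -0.361, 0.1875]
tcp_rot: [179.7, 0.2, 52.6]
wrist_force: [0.6, -0.4, -3.2]
opening: 0.0123
```

```bash
python3 mv.py .51 -.123 .185 180 0 46.6 .558 .115 .185 180 0 40.6;python3 - <<'E'
from workcell import bot
import cv2,pickle,numpy as np
for n in('scene','top'):
    c=bot.camera(n);pickle.dump(c,open(n+'16.pkl','wb'));im=c['image'][:,:,::-1]
    im=im[150:250,345:445] if n=='scene' else im[220:350,360:490]
    cv2.imwrite(f'pics/{n}16.png',cv2.resize(im,(400,400),interpolation=cv2.INTER_CUBIC))
cv2.imwrite('pics/j16.png',np.hstack([cv2.imread('pics/scene16.png'),cv2.imread('pics/top16.png')]))
E
```

```text
t28.05 at [ 0.4616 -0.361   0.1875] [1.797e+02 1.700e-01 5.257e+01] open 0.0123 q [-38.   9.  10.  90.  -0.  89.]
 xyz [ 5.461 -2.656  0.031] dr [0.005 0.003 0.104] rows>= 4.9
t28.05 at [ 0.4616 -0.361   0.1875] [1.797e+02 1.700e-01 5.257e+01] open 0.0123 q [-38.   9.  10.  90.  -0.  89.]
 xyz [10.915 -5.319  0.   ] dr [0.006 0.002 0.209] rows>= 9.7
```

View pics/j16.png

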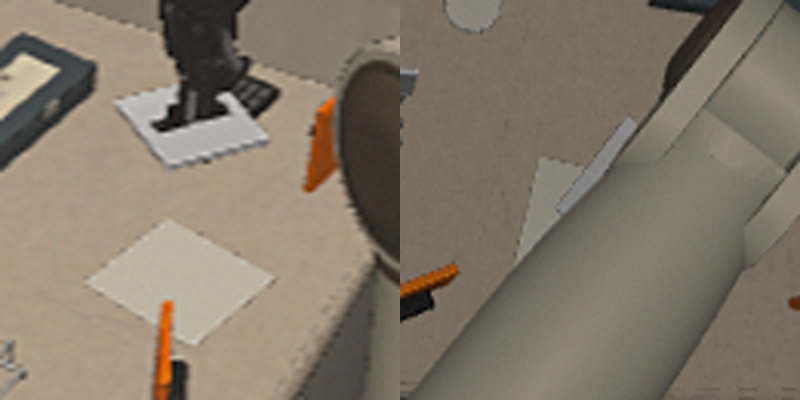

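>>> {"method": "step_arm", "body": {"dr": [[0,0,0.01],[0,0,0.02],[0,0,0.03],[0,0,0.05],[0,0,0.07],[0,0,0.09],[0,0,0.11],[0,0,0.13]], "xyz": [[0.2,-0.1,0],[0.7,-0.34,0],[1.5,-0.73,0],[2.4,-1.17,0],[3.4,-1.65,0],[4.4,-2.14,0],[5.4,-2.63,0],[6.4,-3.12,0]], "gripper": [0.05,0.05,0.05,0.05,0.05,0.05,0.05,0.05]}}

```text
time: 28.95
ee_pos: [0.5166, -0.0791, 0.181]
tcp_rot: [-180.0, 0.2, 45.0]
wrist_force: [1.1, -0.2, -3.6]
opening: 0.0124
```

>>> {"method": "step_arm", "body": {"dr": [[0,0,0.02],[0,0,0.04],[0,0,0.06],[0,0,0.075],[0,0,0.079],[0,0,0.079],[0,0,0.079],[0,0,0.079]], "xyz": [[1.0,-0.34,0],[2.0,-0.7,0],[3.0,-1.05,0],[3.9,-1.4,0],[4.5,-1.57,0],[4.75,-1.6,0],[4.75,-1.6,0],[4.75,-1.6,0]], "gripper": [0.05,0.05,0.05,0.05,0.05,0.05,0.05,0.05]}}

```text
time: 29.75
ee_pos: [0.6055, 0.0977, 0.1815]
tcp_rot: [179.9, 0.3, 40.6]
wrist_force: [-0.4, -0.5, -2.6]
opening: 0.0125
```

```bash
python3 mv.py .558 .115 .085 180 0 40.6
```

```text
t29.75 at [0.6055 0.0977 0.1815] [179.91   0.25  40.58] open 0.0125 q [  9.  13.  14.  91.  -0. 149.]
 xyz [-0.61  -1.105  2.412] dr [ 0.001  0.004 -0.   ] rows>= 2.2
```

>>> {"method": "step_arm", "body": {"dr": [[0,0,0],[0,0,0],[0,0,0],[0,0,0],[0,0,0],[0,0,0],[0,0,0],[0,0,0]], "xyz": [[-0.15,-0.28,0.1],[-0.35,-0.65,0.5],[-0.55,-1.0,1.0],[-0.61,-1.1,1.5],[-0.61,-1.1,2.0],[-0.61,-1.1,2.3],[-0.61,-1.1,2.4],[-0.61,-1.1,2.4]], "gripper": [0.05,0.05,0.05,0.05,0.05,0.05,0.05,0.05]}}

```text
time: 30.55
ee_pos: [0.5589, 0.1149, 0.0864]
tcp_rot: [179.9, 0.2, 40.5]
wrist_force: [0.2, 0.2, -2.8]
opening: 0.0127
```

```bash
python3 mv.py .558 .115 .085 180 0 40.6; python3 - <<'E'
from workcell import bot
from h import *
o=bot.get_obs();z=o['ee_pos'][2]-.0147
cs=[bot.camera(n) for n in('scene','top')]
for c,n in zip(cs,('scene','top')):pickle.dump(c,open(n+'17.pkl','wb'))
p=[*o['ee_pos'][:2],np.radians(o['tcp_rot'][2])]
M=rect(102,102,(z+.010)*1000)/1000
b=[(p[0]-.012,p[0]+.012),(p[1]-.012,p[1]+.012),(p[2]-.1,p[2]+.1)]
for n,k in(('S',[cs[0]]),('T',[cs[1]])):
    x,v=fit(k,M,b,.8);print(n,np.round(x[:2],4),np.degrees(x[2]),v)
N=rect(118,118,36)/1000
B=[.558,.115,np.radians(40.6)]
overlay(cs[0],[(tf(p,M),(0,0,255)),(tf(B,N),(0,255,0))],(270,230,340,320),5.5,'pics/a.png');overlay(cs[1],[(tf(p,M),(0,0,255)),(tf(B,N),(0,255,0))],(225,215,300,305),5.5,'pics/b.png')
a,b=cv2.imread('pics/a.png'),cv2.imread('pics/b.png');cv2.imwrite('pics/j17.png',np.hstack([a,b])[:,:800])
E
```

```text
t30.55 at [0.5589 0.1149 0.0864] [1.7988e+02 1.7000e-01 4.0550e+01] open 0.0127 q [ 12.   7.  -3.  79.  -0. 151.]
 xyz [-0.016 -0.017  0.034] dr [ 0.002  0.003 -0.001] rows>= 0.0
S [0.5601 0.1154] 39.73564607209216 96.66401672363281
T [0.5471 0.1058] 35.791338378251325 47.312599182128906
```

View pics/j17.png

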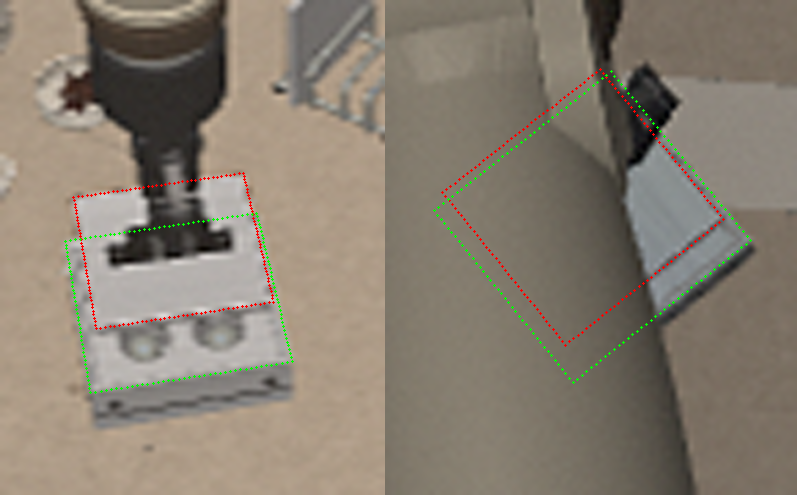

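```bash
python3 - <<'E'
from h import *
S,T,S4,T4,S17=load('scene0.pkl','top0.pkl','scene4.pkl','top4.pkl','scene17.pkl')
W=np.concatenate([circ(x,y,15,30.5) for x in(-22,22) for y in(-22,22)])/1000
R=rect(118,118,36)/1000; I=rect(109,109,36)/1000
b=[(.545,.57),(.10,.13),(np.radians(35),np.radians(46))]
for mn,M in(('wells',W),('rim',R),('both',np.r_[R,W]),('rim+in',np.r_[R,I])):
  for n,k in(('S',[S]),('T',[T]),('ST',[S,T]),('ST4',[S4,T4])):
    for s in(.7,1.1):
        x,v=fit(k,M,b,s);print(mn,n,s,np.round(x[:2]*1e3,1),np.round(np.degrees(x[2]),1),round(v))
b=[(.547,.571),(.103,.127),(np.radians(35),np.radians(46))]
for z in(80.7,81.7,82.7):
  for s in(.7,1.1):
    x,v=fit([S17],rect(102,102,z)/1000,b,s);print('cover',z,s,np.round(x[:2]*1e3,1),np.round(np.degrees(x[2]),1),round(v))
E
```

```text
wells S 0.7 [559.6 114.6] 39.3 129
wells S 1.1 [559.2 115. ] 39.2 116
wells T 0.7 [558.6 117.8] 41.6 99
wells T 1.1 [558.7 117.5] 41.3 76
wells ST 0.7 [559.7 116.3] 39.8 223
wells ST 1.1 [559.  116.1] 40.5 189
wells ST4 0.7 [557.9 117.1] 40.8 282
wells ST4 1.1 [557.8 116.7] 40.7 252
rim S 0.7 [554.4 112.1] 39.2 73
rim S 1.1 [555.  111.4] 40.1 60
rim T 0.7 [556.  104.3] 41.2 83
rim T 1.1 [555.6 104.6] 40.9 60
rim ST 0.7 [551.8 110. ] 40.5 143
rim ST 1.1 [552.4 108.7] 40.6 111
rim ST4 0.7 [551.7 110. ] 40.3 144
rim ST4 1.1 [552.6 108.9] 40.4 111
both S 0.7 [557.3 113.5] 40.0 98
both S 1.1 [558.4 114.2] 40.1 84
both T 0.7 [558.6 117.1] 41.1 80
both T 1.1 [558.7 116.6] 41.2 63
both ST 0.7 [559. 116.] 40.9 172
both ST 1.1 [559.3 115.4] 40.3 145
both ST4 0.7 [558.2 116.4] 40.6 201
both ST4 1.1 [558.  116.1] 40.7 176
rim+in S 0.7 [555.3 113.8] 40.3 70
rim+in S 1.1 [555.6 113.6] 40.3 57
rim+in T 0.7 [554.4 109. ] 40.6 75
rim+in T 1.1 [555.6 108.1] 40.5 54
rim+in ST 0.7 [552.6 111.4] 40.7 137
rim+in ST 1.1 [556.6 113.8] 39.9 108
rim+in ST4 0.7 [555.6 114.2] 40.7 136
rim+in ST4 1.1 [556.3 113.8] 40.3 108
cover 80.7 0.7 [560.4 115.2] 40.1 103
cover 80.7 1.1 [560.7 114.9] 39.3 81
cover 81.7 0.7 [560.1 115.4] 39.8 103
cover 81.7 1.1 [560.1 115.3] 39.5 81
cover 82.7 0.7 [559.4 116. ] 39.9 102
cover 82.7 1.1 [559.5 116.3] 39.6 81
```

>>> {"method": "step_arm", "body": {"dr": [[0,0,0],[0,0,0],[0,0,0],[0,0,0],[0,0,0],[0,0,0],[0,0,0],[0,0,0]], "xyz": [[-0.02,-0.02,0.15],[-0.02,-0.025,0.35],[-0.02,-0.025,0.55],[-0.02,-0.025,0.7],[-0.02,-0.025,0.8],[-0.02,-0.025,0.87],[-0.02,-0.025,0.92],[-0.02,-0.025,0.95]], "gripper": [0.05,0.05,0.05,0.05,0.05,0.05,0.05,0.05]}}

```text
time: 31.45
ee_pos: [0.5578, 0.1156, 0.0484]
tcp_rot: [179.9, 0.1, 40.6]
wrist_force: [0.2, -0.1, -3.0]
opening: 0.012
```

```bash
python3 mv.py .558 .115 .0452 180 0 40.6; python3 - <<'E'
from workcell import bot
from h import *
o=bot.get_obs();z=o['ee_pos'][2]-.0147;print(o['wrist_force'],o['torque'])
cs=[bot.camera(n) for n in('scene',)]
c=cs[0];pickle.dump(c,open('scene18.pkl','wb'))
cv2.imwrite('pics/s18.png',cv2.resize(c['image'][245:320,270:345,::-1],None,fx=8,fy=8,interpolation=cv2.INTER_CUBIC))
E
```

```text
t31.45 at [0.5578 0.1156 0.0484] [1.7987e+02 1.4000e-01 4.0600e+01] open 0.012 q [ 12.   8.  -7.  75.  -0. 151.]
 xyz [-0.007  0.014  0.079] dr [ 0.002  0.002 -0.   ] rows>= 0.1
[ 0.18261063 -0.10149485 -2.98490761] [ 0.01746687 -0.00334511 -0.00264412]
```

View pics/s18.png

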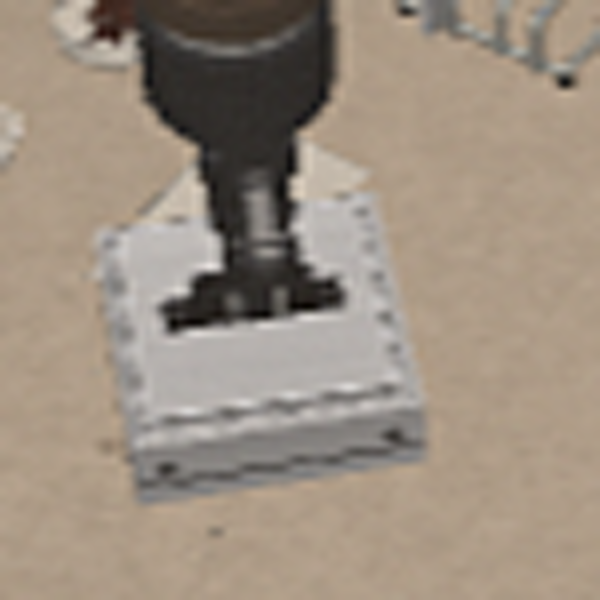

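>>> {"method": "step_arm", "body": {"dr": [[0,0,0],[0,0,0],[0,0,0],[0,0,0],[0,0,0],[0,0,0],[0,0,0],[0,0,0]], "xyz": [[0,0,0.02],[0,0,0.04],[0,0,0.06],[0,0,0.07],[0,0,0.08],[0,0,0.08],[0,0,0.08],[0,0,0.08]], "gripper": [0.05,0.05,0.05,0.05,0.05,0.05,0.05,0.05]}}

```text
time: 32.3
ee_pos: [0.558, 0.1156, 0.0455]
tcp_rot: [179.9, 0.1, 40.6]
wrist_force: [0.8, 0.0, -0.4]
opening: 0.0119
```

Weight is taken by the deck (force −3.0 → −0.4 N at the expected height). Release and rise.

>>> {"method": "step_arm", "body": {"dr": [[0,0,0],[0,0,0],[0,0,0],[0,0,0],[0,0,0],[0,0,0],[0,0,0],[0,0,0]], "xyz": [[0,0,0.01],[0,0,0.01],[0,0,0.01],[0,0,0.01],[0,0,0],[0,0,-0.4],[0,0,-1.2],[0,0,-2.2]], "gripper": [0.25,0.35,0.4,0.4,0.4,0.4,0.4,0.4]}}

```text
time: 33.1
ee_pos: [0.5569, 0.1157, 0.1328]
tcp_rot: [180.0, 0.3, 40.6]
wrist_force: [0.1, -0.9, 0.1]
opening: 0.0341
```

```bash
python3 mv.py .40 .02 .3 180 0 40.6
```

```text
t33.10 at [0.5569 0.1157 0.1328] [179.95   0.3   40.6 ] open 0.0341 q [ 12.   7.   1.  85.  -0. 151.]
 xyz [-4.556 -0.732 -4.157] dr [ 0.001  0.005 -0.   ] rows>= 5.0
```

Move the arm aside so both cameras see the block.

>>> {"method": "step_arm", "body": {"dr": [[0,0,0],[0,0,0],[0,0,0],[0,0,0],[0,0,0],[0,0,0],[0,0,0],[0,0,0]], "xyz": [[0,0,-0.8],[0,0.5,-1.8],[0,1.3,-2.5],[-0.6,2.2,-2.8],[-1.3,3.0,-3.0],[-2.1,3.8,-3.0],[-2.8,4.4,-3.0],[-3.2,4.7,-3.0]], "gripper": [0.4,0.4,0.4,0.4,0.4,0.4,0.4,0.4]}}

```text
time: 33.9
ee_pos: [0.5826, -0.1125, 0.2539]
tcp_rot: [179.9, 0.2, 40.5]
wrist_force: [-0.5, 0.9, 0.2]
opening: 0.034
```

```bash
python3 - <<'E'
from workcell import bot
from h import *
cs=[bot.camera(n) for n in('scene','top')]
for c,n in zip(cs,('scene','top')):
    pickle.dump(c,open(n+'19.pkl','wb'))
for k,n in(([cs[0]],'S'),([cs[1]],'T'),(cs,'ST')):
    x,v=fit(k,rect(102,102,40.5)/1000,[(.545,.571),(.103,.127),(np.radians(35),np.radians(46))],.7);print(n,np.round(x[:2]*1e3,1),np.degrees(x[2]),v)
a=cv2.resize(cs[0]['image'][215:325,230:345,::-1],(400,383),interpolation=cv2.INTER_CUBIC);b=cv2.resize(cs[1]['image'][190:330,150:380,::-1],(629,383),interpolation=cv2.INTER_CUBIC)
cv2.imwrite('pics/j19.png',a);cv2.imwrite('pics/k19.png',b)
E
```

```text
S [559.9 115.2] 39.75342313218097 85.83589172363281
T [545.  104.9] 40.36163492086678 88.25701904296875
ST [559.  116.2] 39.9190424729961 148.12966918945312
```

View pics/j19.png

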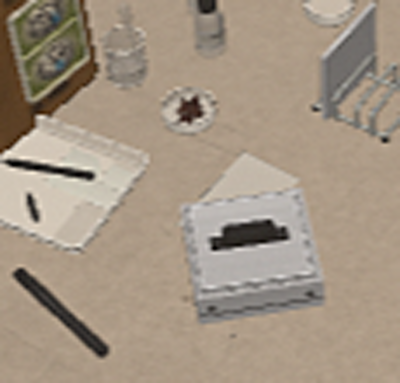

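View pics/k19.png

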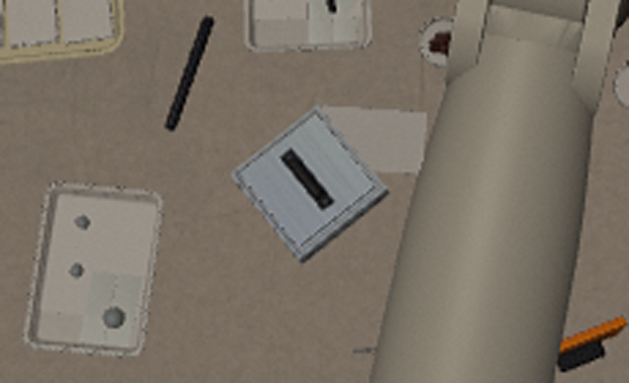

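Cover sits flat inside the rim (scene 255,245; top 308,180). The tray has its three balls, and the arm is clear at z = 0.25 m. Handing in.

```bash
python3 -c "
from workcell import bot
print(bot.get_obs()['time'],bot.get_obs()['wrist_force']);print(bot.job_done())"
```

```text
34.0 [-0.06402627  0.56050819 -0.13750241]
the job is handed in; nothing more can be done
None
```

I filled the three empty wells with large balls from the tray and laid the cover flat on the mat, handle up, and let go. I then took it by the handle, lowered it level into the recess, and let go. The job was handed in at 34 s of the 72 s allowed; no verdict was reported.

**Last checks that passed:**
- **Wells:** all four held one large ball before the cover went on.
- **Tray:** it still has one large and two small balls.
- **Cover:** the two-camera fit puts it at (559.0, 116.2) mm, about 1 mm from my block estimate of (558.5, 115.5) mm. At set-down, the wrist force fell from −3.0 to −0.4 N at the expected deck height.
- **Surroundings:** the blanking plate and the bystanders in view look untouched. The arm was clear, with about 0.6 N or less at the wrist.

**Checks that failed or disagreed:**
- **Final cover fit, top camera:** used alone, it ran to the edge of its search range, so I discarded it. The scene-camera fit and the picture agree with a flat fit.
- **Block outline:** fitting the rim gave positions up to 11 mm off, so I relied on the wells.
- **First laying-down pose:** it was out of the arm's reach, so I laid the cover down at a steeper angle.

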